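# Lay out a fossil for its record photograph

### The arm

A 6-joint arm with a two-finger parallel gripper is mounted at the origin on the work surface. World frame = base frame: x ahead of the robot, y to its left, z up, the work surface at z = 0. Lengths are in m, angles in degrees, forces in N, time in s.
With the tool pointing down it reaches from about 0.25 to 0.725 m from the base axis. Payload 9.7 kg.
Tool frame: the origin (TCP) lies at the very end of the fingers, on their centre line; the grasp point (between the pads) lies 19 mm behind it (bot.grip_depth is the distance from the TCP to the grasp point, in m); z points along the fingers, y is the direction in which the jaws open and shut (so a half turn about z gives the same grasp; the last joint's range is limited). The gripper opens to 85 mm and grips with 20 to 120 N. Pads are 22 mm wide; open, the fingers measure 114 mm over their backs; the gripper's body (76 mm by 85 mm) begins 54 mm behind the grasp point. The pads swing forward as they close: fully open they stand 13 mm farther back than shut.
Start: joints at [74.542, 4.979, 10.078, 95.1, 0, 90], TCP at [0.147, 0.53, 0.231] pointing down, gripper open.
Joint ranges: [-179.16, 179.16], [-48.56, 103.87], [-65.8, 70.77], [-126.05, 130.52], [-82.76, 87.17], [-180, 180]. Speed limits (degrees/s): [127.2, 127.2, 147.25, 180, 180, 180].

### API

Orientations are given as [roll, pitch, yaw] about the fixed x, y, z axes, in that order (R = Rz(yaw) Ry(pitch) Rx(roll)).
In Python, from workcell import bot, viewer gives the robot as it stands.
- The arm moves only by the tool arm_command, never from a script. Its argument "motion" is a list of rows, each a list of 3 entries, a list of its own where there are three numbers: the opening, from 0 (shut) to 1 (fully open), then the shift along the tool's x, y, z in units of 60 mm (1.0 is 60 mm), then the turn, a rotation vector about the tool's x, y, z in units of 6 degrees (1.0 is 6 degrees). A call has 1 to 12 rows; each row shifts and turns the commanded pose from where the row before left it, along the tool's axes as they then stand; what a row does not reach is not made up. A row lasts 1/8 s, in which the tool goes at most 62.5 mm and 10.7 degrees, less where a joint would pass 70% of its speed; a pose out of reach is approached as far as the arm can. A call is refused whole if a number of a shift passes 1 or a number of a turn 1, either way. A call with a gripper value outside its range is refused whole. The fingers move at their own pace and stop on an object; "newtons" is the grip in N (left out, the last holds). Time passes only in rows, so rows that do not move let the fingers close. It gives the time, the measured TCP pose, the force and the opening at its end, in the units of the state.
- bot.get_obs(): the state, without advancing time (a new reading comes with each control period).
- viewer.camera(name): name is "scene" or "side" or "wrist"; returns the picture (400x640x3 uint8, blue, green, red); there is no depth.
- viewer.calibration(name): a dict with "fx", "fy", "cx", "cy" (pixels), "T" (4x4, takes a point from camera to world coordinates). Camera axes: x right, y down, z forward; pixel columns grow to the right and rows downward; lengths in m; the calibration is good to about 2 mm. A picture is of the moment at which its call begins: read the wrist's pose just before it. calibration takes no time and is no camera call; for the wrist camera it gives the pose at the moment of the call.
- bot.job_done(): hands the job in, once; it reports no verdict.
The state is a dict: "time": time; "q": joint angles; "qd": joint speeds; "joint_efforts": joint torques, N m; "ee_pos": TCP position; "tcp_rot": TCP orientation; "wrist_force": force on the tool from outside, world axes, zero at the start; "torque": the same for the moment, N m; "opening": finger opening in m.
Only numpy, scipy, OpenCV 4.12 (cv2) and the standard library are available. Lean on these libraries where they do the work, as an engineer would, in place of code of your own. Each camera call takes 0.05 s, during which the arm holds its last target.

### The job

Get the ammonite ready for its record photograph, in this order: first clear the brush off the dark photo plate by pressing it sideways, fully home, into the two spring clips of the white rack; then lay the ammonite flat and centred on the cork ring. Next lay the black-and-white scale bar flat on the plate straight in front of the ammonite (the side with the white stripe, nearest the robot), centred on the ring and parallel to the plate's front edge, and last set the colour tile flat on the plate straight to the left of the ammonite (seen from the robot), level with the ring's middle; leave about 3 cm of clear plate between the ammonite and each of these two. Let go of everything, and leave the sea urchin and the amber jar where they are.

Things in the scene. Friction and masses are not known exactly. Their poses are not given: they have to be found in the camera images.
- plate: dark grey photo plate, 240 mm (its x) by 270 mm (its y), 4 mm thick, fixed on the bench, with a thin white stripe along its front edge. Origin at the centre of its underside, on the bench. Its x axis points away from the robot (back), its y axis to the left, give or take a small turn of the plate.
- ring: cork support ring on the plate, fixed: 48 mm outside and 28 mm inside diameter, 20 mm high. Origin at the centre of its underside, on the plate's top. Its axes are parallel to those of the plate: x to the back, y to the left, so the front of the ring is its -x side.
- rack_seat (a point): white clip rack, fixed, base 50 x 130 (along y) x 6 mm. Two steel spring clips open upward at y = +/-45 mm, 12 mm wide in y, 50 mm tall; fingers fit between them. Point: 38 mm above the bench, midway between the clips, where the middle of the handle's axis ends up when home. The handle goes in from above, along y, either way round; the jaws give way at about 5 to 12 N of push and close over it.
- brush_c (a point): flat brush lying on the plate in front of the ring. Round brown handle 16 mm in diameter and 136 mm long, then a steel ferrule 22 mm long, 26 mm wide and 16 mm thick, and pale bristles 22 mm long. The point is on the handle's axis at the middle of the handle's length, 8 mm above what it lies on; its x axis runs along the handle to the bristles. 45 g.
- ammonite_c (a point): ammonite, a brown spiral fossil: a flat round disc 62 mm in diameter and 22 mm thick, with a pale coil on top that stands up to 4 mm proud. The point is at its centre, 11 mm above its underside; z up. About 130 g.
- bar_c (a point): scale bar with black and white fields on top, 100 mm long (its x axis), 22 mm wide, 12 mm thick. The point is at its centre, 6 mm above its underside.
- tile_c (a point): colour tile: grey square tile 36 by 36 mm, 20 mm thick, with three colour stripes (red, green, blue) along its x on top. The point is at its centre, 10 mm above its underside; x and y along its sides.
- urchin_c (a point): fossil sea urchin, a pale dome 54 mm in diameter and 31 mm high with five dark rays, loose on the bench among the other things; stays where it is. Point at its centre, half-way up. (Two unlisted stone chips, under 20 mm wide and 12 mm high, lie 100 mm before and behind the rack's middle; they do not matter.)
- jar_c (a point): amber glass jar with black cap, 50 mm in diameter, 75 mm high, standing loose behind the work; stays where it is. The point is at its centre, half-way up.

How it is judged (in metres and radians):
On the way, in this order (a step that is already met when the one before it is completed fails the run):
1. the brush is home in both clips and let go (x of brush_c in the frame of rack_seat between -0.005 and 0.005 m and y of brush_c in the frame of rack_seat between -0.014 and 0.014 m and z of brush_c in the frame of rack_seat between -0.004 and 0.004 m and angle between the x axis of brush_c and the y axis of rack_seat, either way round below 0.1 rad and contact force between the fingers and brush below 0.3 N), for 0.2 s.
2. the ammonite lies on the ring and is let go (horizontal distance between ammonite_c and ring below 0.01 m and z of ammonite_c in the frame of ring between 0.027 and 0.035 m and angle between ammonite_c's own z axis and vertical below 0.12 rad and contact force between the fingers and ammonite below 0.3 N), for 0.2 s.
3. the scale bar lies in front of the ring and is let go (x of bar_c in the frame of ring between -0.087 and -0.057 m and y of bar_c in the frame of ring between -0.015 and 0.015 m and z of bar_c in the frame of ring between 0.002 and 0.01 m and angle between the x axis of bar_c and the y axis of ring, either way round below 0.17 rad and angle between bar_c's own z axis and vertical below 0.1 rad and contact force between the fingers and bar below 0.3 N), for 0.2 s.
4. the colour tile lies left of the ring and is let go (y of tile_c in the frame of ring between 0.064 and 0.094 m and x of tile_c in the frame of ring between -0.015 and 0.015 m and z of tile_c in the frame of ring between 0.006 and 0.014 m and angle between tile_c's own z axis and vertical below 0.1 rad and contact force between the fingers and tile below 0.3 N), for 0.2 s.
At the end, for the whole second after the job is handed in: Brush home in both clips (4 mm in height, 5 across, 14 along). Ammonite flat on the ring, centred within 10 mm. Scale bar 72 +/- 15 mm in front of the ring centre to centre, 15 mm sideways, parallel within 0.17 rad. Tile 79 +/- 15 mm left of it, 15 mm fore and aft. All released, done in that order (all of step 1 and all of step 2 and all of step 3 and all of step 4); the robot touches nothing.
It fails at once if the sea urchin is pushed more than 20 mm (distance of urchin_c from where it was at the start of the episode above 0.02 m).
It fails at once if the jar is pushed more than 20 mm (distance of jar_c from where it was at the start of the episode above 0.02 m).
It also fails if it takes over 99 s, if anything falls off the work surface, if the arm or the gripper's body presses on something with over 40 N, if the wrist force passes 120 N, or if a joint passes its speed limit or range.

## Working session

There is one attempt and no reset: what is moved stays moved. The work goes in short steps, Python scripts to look and compute and a tool call to move; the robot and the scene stay as the last step left them, time stands still between calls to the robot, and variables do not carry over. Pictures are saved under pics/ and viewed, and the job is handed in when it is done.

Besides the shell and the picture viewer there is one more tool, called in YAML: its name, and indented under it one key for each argument. arm_command: Moves the arm, as the interface text tells. Its arguments: {"type":"object","properties":{"motion":{"type":"array"},"newtons":{"type":"number"}},"required":["motion"]}

```bash
ls; mkdir -p pics
python3 - <<'E'
from workcell import bot, viewer
import cv2,numpy as np
print(bot.get_obs())
for n in ["scene","side","wrist"]:
    c=viewer.calibration(n); print(n,c['fx'],c['fy'],c['cx'],c['cy']); print(np.round(c['T'],4).tolist())
    cv2.imwrite(f'pics/{n}0.png',viewer.camera(n))
E
```

```text
pics
{'time': 0.0, 'q': array([ 7.45430585e+01,  5.01103735e+00,  1.00342098e+01,  9.50986868e+01,
       -4.78004274e-04,  8.99994250e+01]), 'qd': array([-0.00996907,  0.00419647,  0.0763281 , -0.02797336, -0.06953198,
        0.04228402]), 'joint_efforts': array([-1.70673600e-03, -5.20384133e+01,  4.64809084e+01,  1.61714660e-02,
       -7.62016089e-05, -1.42152172e-05]), 'ee_pos': array([0.14652524, 0.5298901 , 0.23058148]), 'tcp_rot': array([-1.79924486e+02,  4.77246030e-04,  1.64543634e+02]), 'wrist_force': array([-0.63410206,  0.19764615, -0.52093595]), 'torque': array([ 0.02880626,  0.06306141, -0.05241418]), 'opening': 0.08548105236490132}
scene 520.9510006941055 520.9510006941055 320.8620736024664 196.03932425551227
[[-0.8142, 0.3665, -0.4503, 1.124], [0.5806, 0.5085, -0.6359, 0.7286], [-0.004, -0.7792, -0.6268, 0.7756], [0.0, 0.0, 0.0, 1.0]]
side 481.09257828111004 481.09257828111004 324.83700135725235 196.91038556927737
[[-0.9986, -0.0491, 0.0204, 0.5609], [-0.0509, 0.7699, -0.6362, 0.6371], [0.0156, -0.6363, -0.7713, 0.7992], [0.0, 0.0, 0.0, 1.0]]
wrist 302.48054008113775 302.48054008113775 314.99905997260333 203.00769734409496
[[0.266, 0.9201, 0.2875, 0.0733], [0.964, -0.2535, -0.0808, 0.5507], [-0.0015, 0.2986, -0.9544, 0.3732], [0.0, 0.0, 0.0, 1.0]]
```

View pics/scene0.png

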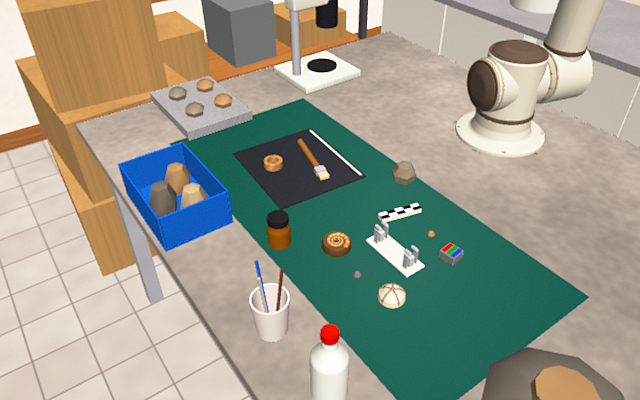

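View pics/side0.png

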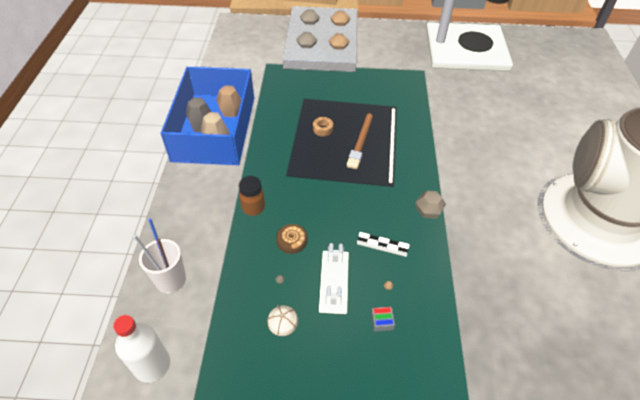

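View pics/wrist0.png

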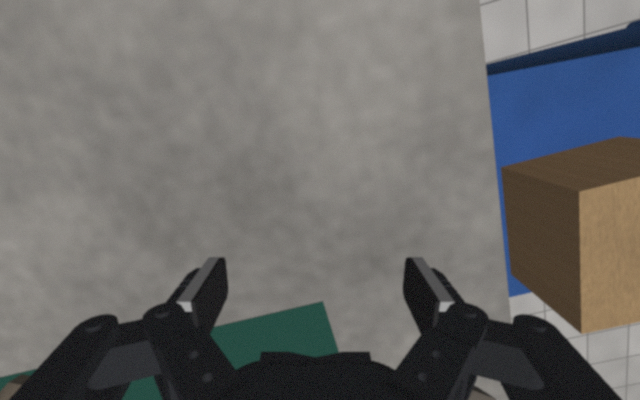

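The scene and side views show everything: the plate is on the robot's right, the rack, bar, tile, ammonite and urchin lie to the left, and the jar is behind. The wrist view shows only bare bench. I'll enlarge crops to measure.

Run:
```python
import cv2
s=cv2.imread('pics/side0.png'); c=cv2.imread('pics/scene0.png')
def cr(im,x,y,w,h,k,n):
    o=cv2.resize(im[y:y+h,x:x+w],None,fx=k,fy=k,interpolation=cv2.INTER_CUBIC)
    for i in range(0,w,20):
        cv2.line(o,(i*k,0),(i*k,8),(0,255,255),1); cv2.putText(o,str(x+i),(i*k,18),0,.35,(0,255,255),1)
    for j in range(0,h,20):
        cv2.line(o,(0,j*k),(8,j*k),(0,255,255),1); cv2.putText(o,str(y+j),(9,j*k+4),0,.35,(0,255,255),1)
    cv2.imwrite('pics/'+n,o)
cr(s,280,90,130,100,6,'sA.png'); cr(s,230,170,190,170,3,'tmp.png')
cr(s,260,220,160,120,5,'sB.png'); cr(c,230,120,140,95,5,'cA.png'); cr(c,310,190,160,120,5,'cB.png')
```

```text
(no output)
```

View pics/sA.png

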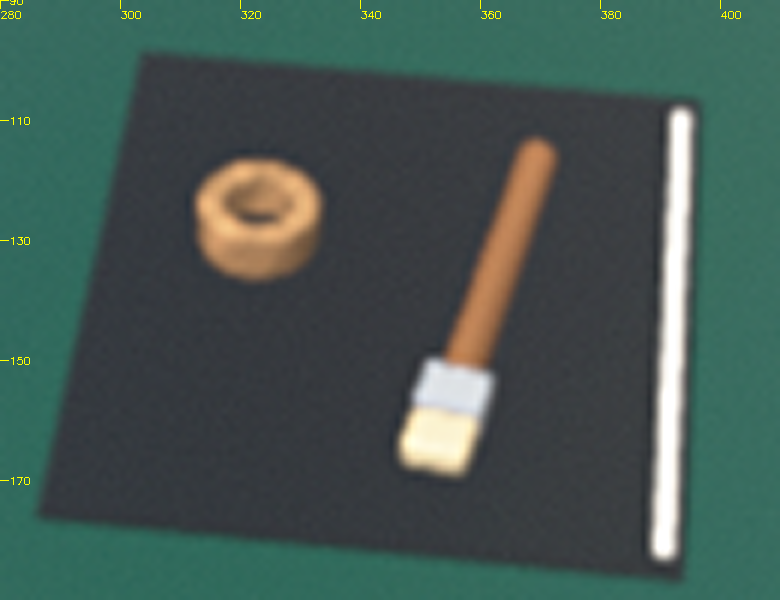

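View pics/sB.png

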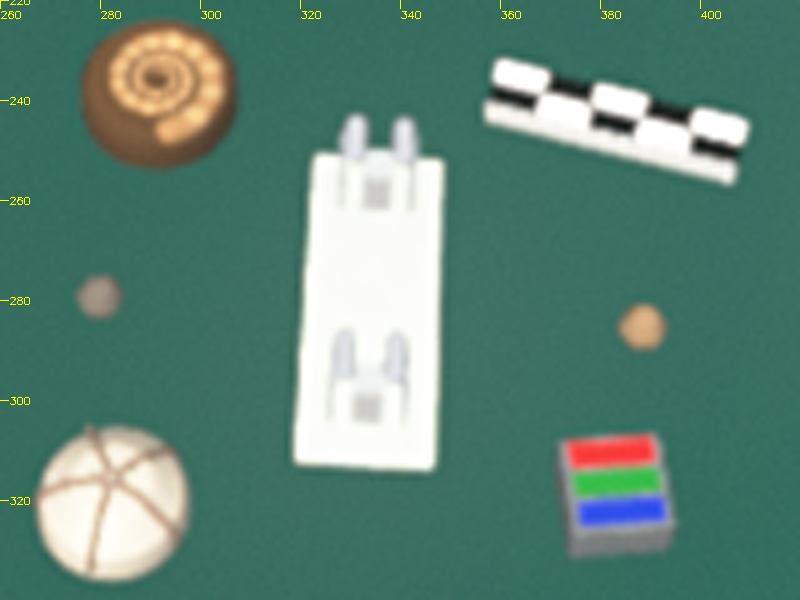

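View pics/cA.png

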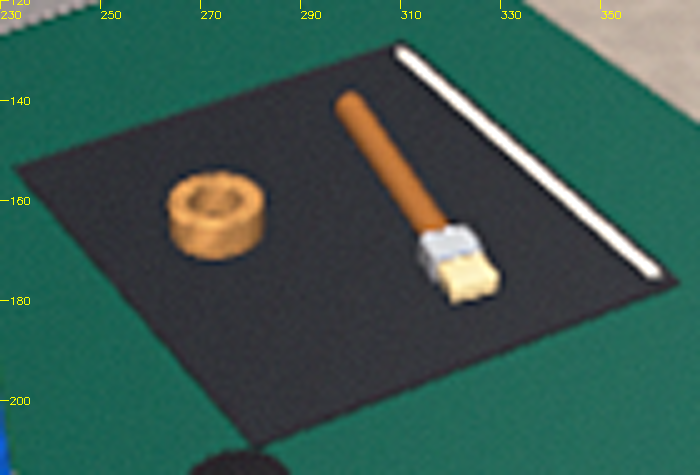

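View pics/cB.png

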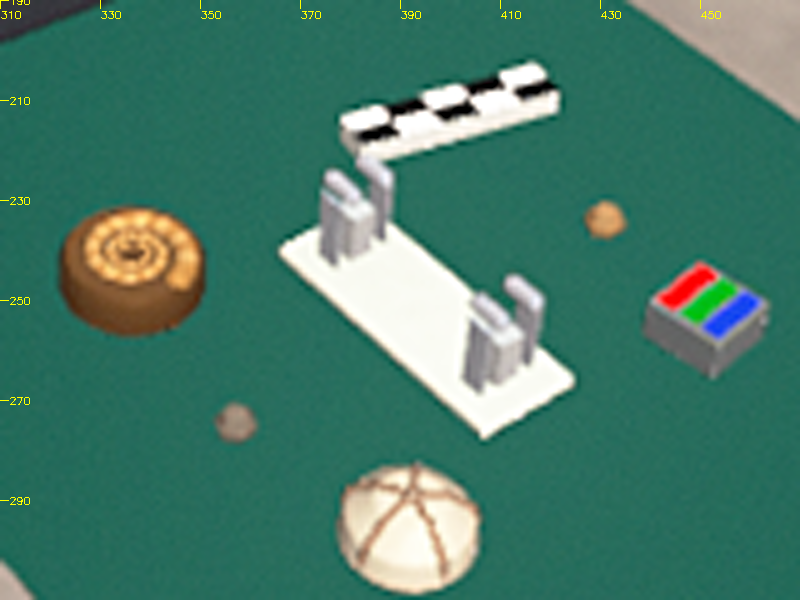

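```bash
cat > h.py <<'E'
import numpy as np, cv2
from scipy.optimize import least_squares
from workcell import bot, viewer
def proj(c,P):
    T=c['T']; p=(np.atleast_2d(P)-T[:3,3])@T[:3,:3]
    return np.c_[c['fx']*p[:,0]/p[:,2]+c['cx'], c['fy']*p[:,1]/p[:,2]+c['cy']]
def ray(c,u,v,z):
    T=c['T']; d=T[:3,:3]@np.array([(u-c['cx'])/c['fx'],(v-c['cy'])/c['fy'],1.]); o=T[:3,3]
    return (o+d*(z-o[2])/d[2])
def fitpts(views,x0):
    """views: list (cal, local pts Nx3, pixels Nx2); pose x,y,yaw(rad) on z=0"""
    def r(p):
        R=np.array([[np.cos(p[2]),-np.sin(p[2]),0],[np.sin(p[2]),np.cos(p[2]),0],[0,0,1]])
        return np.concatenate([(proj(c,np.array(L,float)@R.T+[p[0],p[1],0])-px).ravel() for c,L,px in views])
    s=least_squares(r,x0,loss='soft_l1'); return s.x, np.round(r(s.x),1)
def fitcyl(views,x0,rad,z0,z1):
    a=np.linspace(0,2*np.pi,120); C=np.c_[rad*np.cos(a),rad*np.sin(a)]
    P=np.r_[np.c_[C,0*a+z0],np.c_[C,0*a+z1]]
    def r(p):
        o=[]
        for c,b in views:
            q=proj(c,P+[p[0],p[1],0]); o.append(np.r_[q.min(0),q.max(0)]-b)
        return np.concatenate(o)
    s=least_squares(r,x0); return s.x,np.round(r(s.x),1)
def save(im,x,y,w,h,k,n):
    o=cv2.resize(im[y:y+h,x:x+w],None,fx=k,fy=k,interpolation=cv2.INTER_CUBIC)
    for i in range(0,w,20):
        cv2.line(o,(i*k,0),(i*k,8),(0,255,255),1); cv2.putText(o,str(x+i),(i*k,18),0,.35,(0,255,255),1)
    for j in range(0,h,20):
        cv2.line(o,(0,j*k),(8,j*k),(0,255,255),1); cv2.putText(o,str(y+j),(9,j*k+4),0,.35,(0,255,255),1)
    cv2.imwrite('pics/'+n,o)
E
cat > m.py <<'E'
from h import *
S=viewer.calibration('side'); C=viewer.calibration('scene')
A=lambda p:np.array(p)/6+[280,90]; B=lambda p:np.array(p)/5+[260,220]
D=lambda p:np.array(p)/5+[230,120]; E=lambda p:np.array(p)/5+[310,190]
pr=lambda n,r:print(n,np.round(r[0],4),r[1].tolist())
hx,hy=.12,.135
L=[[hx,-hy,.004],[-hx,-hy,.004],[-hx,hy,.004],[hx,hy,.004]]
pl=[(S,L,A([(140,52),(700,100),(683,578),(38,517)])),(C,L,D([(15,168),(400,40),(680,283),(258,445)]))]
for v in (pl,pl[:1],pl[1:]): pr('plate',fitpts(v,[.45,-.2,0]))
b=lambda f,l,t,r,bt:np.r_[f([l,t]),f([r,bt])]
rg=[(S,b(A,195,157,322,280)),(C,b(D,168,172,265,259))]
for v in (rg,rg[:1],rg[1:]): pr('ring',fitcyl(v,[.5,-.2],.024,.004,.024))
am=[(S,b(B,82,20,238,168)),(C,b(E,60,207,206,335))]
for v in (am,am[:1],am[1:]): pr('amm',fitcyl(v,[.6,.2],.031,.0,.023))
ur=[(S,b(B,37,426,190,582)),(C,b(E,338,464,480,594))]
pr('urch',fitcyl(ur,[.6,.2],.026,.0,.02))
L=[[.068,0,.012],[-.068,0,.012]]
br=[(S,L,A([(468,362),(537,147)])),(C,L,D([(432,228),(350,100)]))]
for v in (br,br[:1],br[1:]): pr('brush',fitpts(v,[.4,-.2,1.5]))
L=[[.025,-.065,.006],[-.025,-.065,.006],[-.025,.065,.006],[.025,.065,.006]]
rk=[(S,L,B([(313,153),(444,159),(436,466),(295,460)])),(C,np.array(L)[[0,2,3]],E([(280,248),(575,378),(485,433)]))]
for v in (rk,rk[:1],rk[1:]): pr('rack',fitpts(v,[.5,.2,0]))
L=[[.05,-.011,.012],[-.05,-.011,.012],[-.05,.011,.012],[.05,.011,.012]]
ba=[(S,L,B([(497,57),(750,120),(742,158),(487,100)])),(C,L,E([(340,118),(540,62),(560,95),(360,145)]))]
for v in (ba,ba[:1],ba[1:]): pr('bar',fitpts(v,[.4,.15,0]))
L=[[.018,-.018,.02],[-.018,-.018,.02],[-.018,.018,.02],[.018,.018,.02]]
ti=[(S,L,B([(560,440),(657,433),(673,522),(575,532)])),(C,L,E([(650,298),(703,262),(770,303),(714,350)]))]
for v in (ti,ti[:1],ti[1:]): pr('tile',fitpts(v,[.4,.25,0]))
print('jar',ray(S,252,210,0))
E
python3 m.py
```

```text
plate [ 0.5426 -0.1978 -0.0624] [-0.1, 0.7, 0.1, 0.7, 0.7, 1.0, -0.3, 0.8, -1.0, -0.9, -0.1, -0.8, -0.1, -1.3, -0.7, -0.5]
plate [ 0.5429 -0.2005 -0.0632] [-0.1, -0.0, 0.0, 0.0, 0.5, 0.1, -0.4, -0.2]
plate [ 0.5435 -0.1942 -0.062 ] [-0.7, -0.2, 0.4, -0.2, 0.5, -0.5, -0.2, 0.5]
ring [ 0.5965 -0.2267] [0.7, 1.3, -0.3, 0.6, -0.6, -0.7, -0.6, -0.8]
ring [ 0.5972 -0.2301] [0.5, 0.4, -0.5, -0.4]
ring [ 0.597 -0.223] [-0.0, -0.0, 0.0, 0.0]
amm [0.6407 0.1004] [-0.4, -0.6, 0.3, 2.4, -0.7, -2.4, -0.3, 0.4]
amm [0.6408 0.0982] [-0.3, -1.5, 0.3, 1.4]
amm [0.6415 0.1032] [-0.3, -1.5, 0.3, 1.4]
urch [0.6402 0.2732] [0.4, 0.1, 0.2, 1.7, -0.9, -1.7, -0.8, 0.5]
brush [ 0.4979 -0.2177  1.3432] [-0.4, 1.5, 0.9, -0.1, 0.3, 0.1, -2.2, -1.2]
brush [ 0.4986 -0.2204  1.3621] [-0.1, 0.7, 0.1, -0.9]
brush [ 0.4967 -0.2147  1.2964] [0.1, 0.8, -0.1, -1.1]
rack [0.5536 0.1857 0.0009] [0.3, 0.6, -0.3, 0.7, -0.1, 0.9, 0.1, 0.6, -1.1, -1.2, -0.2, -1.2, -0.5, -1.4]
rack [0.5536 0.1842 0.0019] [0.3, 0.0, -0.4, 0.1, -0.1, 0.1, 0.1, -0.2]
rack [ 0.5548  0.1891 -0.0094] [-0.4, -0.3, 0.4, 0.3, -0.1, -0.1]
bar [ 0.46    0.0982 -0.2363] [1.0, 1.2, -0.2, 0.8, -0.6, 2.3, 0.3, 1.3, -0.6, -1.3, -1.7, -0.8, -0.8, -1.7, -0.1, -0.7]
bar [ 0.46    0.0948 -0.2217] [0.8, 0.1, -0.4, -0.9, -0.6, 0.5, 0.3, 0.2]
bar [ 0.4613  0.1023 -0.2627] [-0.0, -0.5, -0.5, 0.6, 0.2, -0.2, 0.3, 0.1]
tile [0.466  0.2601 0.112 ] [-0.3, 0.5, 0.5, 0.9, 0.5, 2.3, -0.7, 1.3, -1.5, -0.7, -1.3, -1.6, -0.4, -0.8, -0.0, -1.7]
tile [0.4659 0.2577 0.1419] [-0.5, -0.4, 0.2, -0.6, 0.7, 0.7, -0.3, 0.3]
tile [0.4673 0.2635 0.0748] [-0.8, 0.2, -0.1, -0.4, 0.4, 0.7, 0.3, -0.5]
jar [7.32941582e-01 2.32839792e-02 1.11022302e-16]
```

arm_command:
  motion:
    - [1,[0,0,0],[0,0,1]]
    - [1,[0,0,0],[0,0,1]]
    - [1,[0,0,0],[0,0,1]]
    - [1,[0,0,0],[0,0,1]]
    - [1,[0,0,0],[0,0,1]]
    - [1,[0,0,0],[0,0,1]]
    - [1,[0,0,0],[0,0,1]]
    - [1,[0,0,0],[0,0,1]]
    - [1,[0,0,0],[0,0,1]]
    - [1,[0,0,0],[0,0,1]]
    - [1,[0,0,0],[0,0,1]]
    - [1,[0,0,0],[0,0,1]]
  newtons: 60

```text
time: 1.65
ee_pos: [0.1466, 0.53, 0.231]
tcp_rot: [-180.0, 0.0, 92.3]
wrist_force: [0.1, 0.5, -0.1]
opening: 0.0853
```

```bash
cat >> h.py <<'E'
def plan(x,y,z,yaw,n=None,p0=None,yaw0=None):
    """shift in tool axes (units of 60mm) if translating first at the present yaw, and turn"""
    o=bot.get_obs(); p=o['ee_pos'] if p0 is None else np.array(p0); w=o['tcp_rot'][2] if yaw0 is None else yaw0
    a=np.radians(w); d=np.array([x,y,z])-p
    t=np.array([d[0]*np.cos(a)+d[1]*np.sin(a), d[0]*np.sin(a)-d[1]*np.cos(a), -d[2]])/.06
    r=-((yaw-w+180)%360-180)/6
    print('t',round(o['time'],2),'at',np.round(p,4),'rot',np.round(o['tcp_rot'],2),'q',np.round(o['q'],1),'F',np.round(o['wrist_force'],1),'op',round(o['opening'],4))
    print(' shift units',np.round(t,3),'turn units',round(r,3))
E
python3 -c "
from h import *
plan(.498,-.218,.231,77)"
```

```text
t 1.65 at [0.1466 0.53   0.231 ] rot [-1.7999e+02  3.0000e-02  9.2340e+01] q [ 74.5   5.   10.1  95.1   0.  162.2] F [ 0.1  0.5 -0.1] op 0.0853
 shift units [-12.696   5.342  -0.   ] turn units 2.557
```

arm_command:
  motion:
    - [1,[-0.5,0.21,0],[0,0,0]]
    - [1,[-0.79,0.334,0],[0,0,0]]
    - [1,[-0.79,0.334,0],[0,0,0]]
    - [1,[-0.79,0.334,0],[0,0,0]]
    - [1,[-0.79,0.334,0],[0,0,0]]
    - [1,[-0.79,0.334,0],[0,0,0]]
    - [1,[-0.79,0.334,0],[0,0,0]]
    - [1,[-0.79,0.334,0],[0,0,0]]
    - [1,[-0.79,0.334,0],[0,0,0]]
    - [1,[-0.79,0.334,0],[0,0,0]]
    - [1,[-0.79,0.334,0],[0,0,0]]
    - [1,[-0.79,0.334,0],[0,0,0]]

```text
time: 3.15
ee_pos: [0.4042, -0.0122, 0.2313]
tcp_rot: [180.0, -0.0, 92.5]
wrist_force: [0.6, 0.5, -0.1]
opening: 0.0854
```

```bash
python3 -c "
from h import *
plan(.498,-.218,.231,77)"
```

```text
t 3.15 at [ 0.4042 -0.0122  0.2313] rot [179.98  -0.    92.53] q [ -1.7 -14.8  -8.3  96.5   0.   85.7] F [ 0.6  0.5 -0.1] op 0.0854
 shift units [-3.496  1.41   0.004] turn units 2.588
```

arm_command:
  motion:
    - [1,[-0.8,0.33,0],[0,0,0]]
    - [1,[-0.8,0.33,0],[0,0,0]]
    - [1,[-0.8,0.33,0],[0,0,0]]
    - [1,[-0.6,0.25,0],[0,0,0]]
    - [1,[0,0,0],[0,0,1]]
    - [1,[0,0,0],[0,0,1]]
    - [1,[0,0,0],[0,0,0.5]]
    - [1,[0,0,0],[0,0,0]]

```text
time: 4.15
ee_pos: [0.4861, -0.187, 0.231]
tcp_rot: [-180.0, -0.0, 77.6]
wrist_force: [0.3, -0.4, 0.1]
opening: 0.0851
```

```bash
python3 -c "
from h import *
plan(.498,-.218,.231,77)
c=viewer.calibration('wrist'); import pickle; pickle.dump(c,open('w1.pkl','wb'))
im=viewer.camera('wrist'); cv2.imwrite('pics/w1.png',im)"
```

```text
t 4.15 at [ 0.4861 -0.187   0.231 ] rot [-179.97   -0.     77.56] q [-21.    1.    5.9  94.9  -0.   81.4] F [ 0.3 -0.4  0.1] op 0.0851
 shift units [-0.462  0.305  0.   ] turn units 0.093
```

View pics/w1.png

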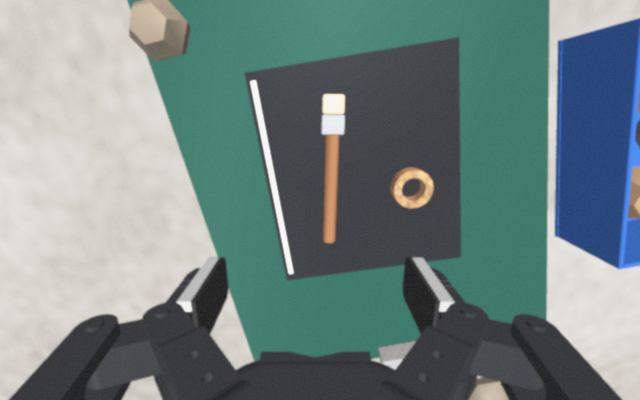

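```bash
python3 -c "
from h import *
im=cv2.imread('pics/w1.png'); save(im,300,80,150,180,4,'w1a.png')"
```

```text
(no output)
```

View pics/w1a.png

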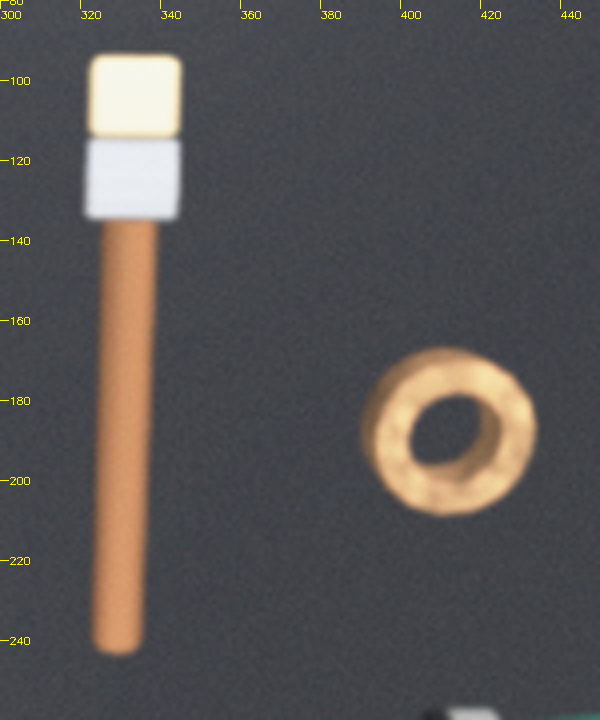

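```bash
cat > m2.py <<'E'
from h import *; import pickle
W=pickle.load(open('w1.pkl','rb'))
pr=lambda n,r:print(n,np.round(r[0],4),r[1].tolist())
hx,hy=.12,.135
L=[[hx,-hy,.004],[-hx,-hy,.004],[-hx,hy,.004],[hx,hy,.004]]
pr('plate',fitpts([(W,L,np.array([(461,257),(288,280),(246.5,72),(458.5,38.5)]))],[.54,-.2,0]))
pr('ring',fitcyl([(W,np.array([390.5,166.7,434.2,208.7]))],[.6,-.22],.024,.004,.024))
L=[[.068,0,.012],[-.068,0,.012]]
pr('brush',fitpts([(W,L,np.array([(332.7,134.8),(329.5,242.8)]))],[.5,-.22,1.34]))
E
python3 m2.py
```

```text
plate [ 0.5448 -0.2006 -0.0698] [0.4, 0.6, -0.9, 0.3, -0.9, 0.4, 2.1, -0.9]
ring [ 0.5985 -0.2282] [-0.3, -0.0, 0.3, 0.0]
brush [ 0.5009 -0.2124  1.3411] [-0.0, 0.7, 0.0, -0.9]
```

```bash
python3 -c "
from h import *
plan(.4997,-.215,.07,76.8)"
```

```text
t 4.2 at [ 0.4861 -0.1869  0.2311] rot [-179.98   -0.     77.61] q [-21.    1.    5.9  94.9   0.   81.4] F [-0.8 -0.6 -0. ] op 0.0855
 shift units [-0.409  0.321  2.685] turn units 0.135
```

arm_command:
  motion:
    - [0.5,[-0.2,0.16,0.4],[0,0,0.13]]
    - [0.5,[-0.21,0.16,0.8],[0,0,0]]
    - [0.5,[0,0,0.8],[0,0,0]]
    - [0.5,[0,0,0.5],[0,0,0]]
    - [0.5,[0,0,0.2],[0,0,0]]
    - [0.5,[0,0,0],[0,0,0]]
    - [0.5,[0,0,0],[0,0,0]]

```text
time: 5.08
ee_pos: [0.5002, -0.2155, 0.0709]
tcp_rot: [179.9, 0.0, 76.8]
wrist_force: [0.5, -1.3, 0.0]
opening: 0.0427
```

```bash
python3 -c "
from h import *
plan(.4997,-.215,.006,76.8)
c=viewer.calibration('wrist'); im=viewer.camera('wrist'); cv2.imwrite('pics/w2.png',im)
print(ray(c,320,200,.012),[np.round(ray(c,u,v,.012),4).tolist() for u,v in []]); import pickle; pickle.dump(c,open('w2.pkl','wb'))"
```

```text
t 5.08 at [ 0.5002 -0.2155  0.0709] rot [1.7987e+02 2.0000e-02 7.6780e+01] q [-23.3   4.   -8.7  77.2  -0.   79.9] F [ 0.5 -1.3  0. ] op 0.0427
 shift units [ 0.006 -0.01   1.082] turn units -0.003
[ 0.50751347 -0.20106567  0.012     ] []
```

View pics/w2.png

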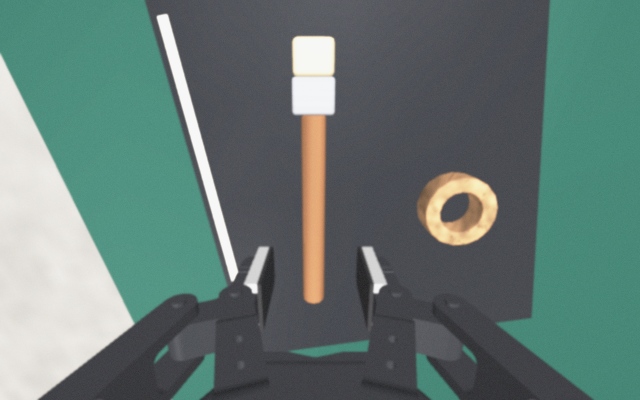

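The handle is centred between the pads (column 314) and aligned: junction at (314,114), end at (313.5,302).

```bash
python3 -c "
from h import *; import pickle
W=pickle.load(open('w2.pkl','rb'))
L=[[.068,0,.012],[-.068,0,.012]]
r=fitpts([(W,L,np.array([(314,114.5),(313.5,302)]))],[.5,-.22,1.34]);print(r)"
```

```text
(array([ 0.50064121, -0.21119392,  1.33678559]), array([-0. ,  0.9,  0. , -3.8]))
```

arm_command:
  motion:
    - [0.5,[0,0,0.4],[0,0,0]]
    - [0.5,[0,0,0.4],[0,0,0]]
    - [0.5,[0,0,0.25],[0,0,0]]
    - [0.5,[0,0,0],[0,0,0]]
    - [0.5,[0,0,0],[0,0,0]]

```text
time: 5.75
ee_pos: [0.5, -0.2155, 0.0074]
tcp_rot: [179.9, 0.0, 76.8]
wrist_force: [0.8, -0.6, -0.1]
opening: 0.0427
```

arm_command:
  motion:
    - [0.5,[0,0,0.02],[0,0,0]]
    - [0,[0,0,0],[0,0,0]]
    - [0,[0,0,0],[0,0,0]]
    - [0,[0,0,0],[0,0,0]]
    - [0,[0,0,0],[0,0,0]]
    - [0,[0,0,0],[0,0,0]]
    - [0,[0,0,0],[0,0,0]]
  newtons: 90

```text
time: 6.62
ee_pos: [0.4997, -0.2153, 0.0058]
tcp_rot: [179.9, 0.0, 76.8]
wrist_force: [-1.6, 1.3, 5.8]
opening: 0.0123
```

arm_command:
  motion:
    - [0,[0,0,-0.2],[0,0,0]]
    - [0,[0,0,-0.5],[0,0,0]]
    - [0,[0,0,-0.5],[0,0,0]]
    - [0,[0,0,-0.5],[0,0,0]]
    - [0,[0,0,0],[0,0,0]]
    - [0,[0,0,0],[0,0,0]]

```text
time: 7.38
ee_pos: [0.4992, -0.2151, 0.1067]
tcp_rot: [-180.0, -0.0, 76.8]
wrist_force: [-0.3, 0.8, -2.0]
opening: 0.0127
```

```bash
python3 -c "
from h import *
plan(.4997,-.215,.1,76.8)
im=viewer.camera('wrist'); cv2.imwrite('pics/w3.png',im); im=viewer.camera('side'); save(im,260,60,150,140,5,'s3.png')"
```

```text
t 7.38 at [ 0.4992 -0.2151  0.1067] rot [-179.97   -0.     76.76] q [-23.3   3.5  -5.3  81.3  -0.   79.9] F [-0.3  0.8 -2. ] op 0.0127
 shift units [0.004 0.007 0.112] turn units -0.007
```

View pics/w3.png

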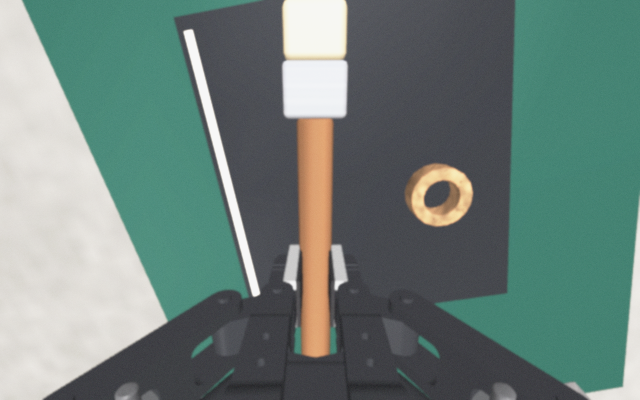

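View pics/s3.png

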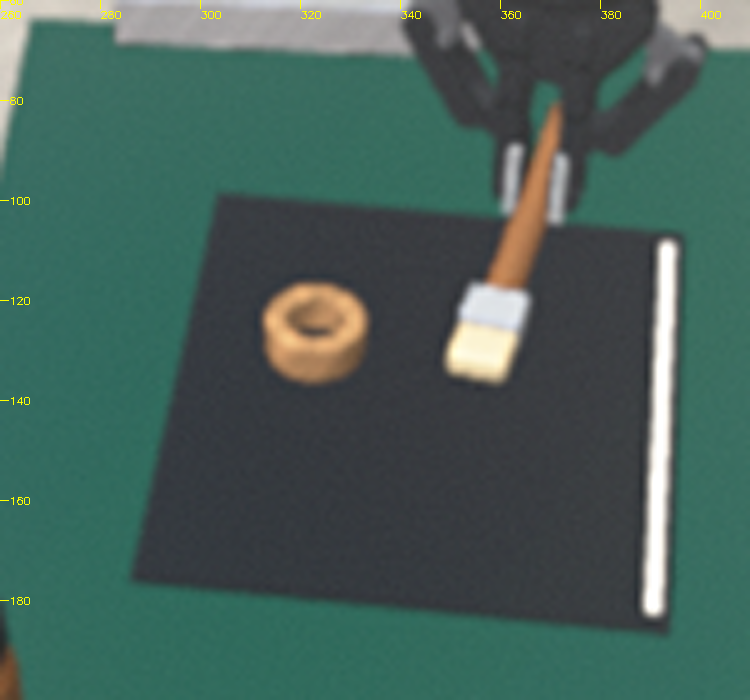

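```bash
cat >> h.py <<'E'
def tri(obs):
    def r(P): return np.concatenate([(proj(c,P)[0]-px) for c,px in obs])
    s=least_squares(r,[.5,0,.1]); return np.round(s.x,4),np.round(r(s.x),1)
E
python3 -c "
from h import *
W=viewer.calibration('wrist');S=viewer.calibration('side')
print(tri([(W,np.array([315.5,118])),(S,np.array([361.6,117]))]))
print(tri([(W,np.array([315.5,357])),(S,np.array([371.6,81.5]))]))
a=np.radians(76.8);d=np.array([np.cos(a),np.sin(a),0])
for s in (.068,-.068,.09,.112): print(s,[proj(c,np.array([.4992,-.2151,.113])+d*s)[0].round(1) for c in (W,S)])
"
```

```text
(array([ 0.5158, -0.1441,  0.1235]), array([-0.3,  0.1, -1.6, -0.1]))
(array([ 0.4927, -0.2434,  0.1405]), array([-0.1,  0.1, -0.4,  0.2]))
0.068 [array([315.3, 129.1]), array([360.1, 119.1])]
-0.068 [array([315.2, 374. ]), array([373.8,  81.5])]
0.09 [array([315.3,  74.6]), array([357.7, 125.8])]
0.112 [array([315.3,  14.1]), array([355.2, 132.6])]
```

arm_command:
  motion:
    - [0,[0,0,-0.3],[0,0,-0.6]]
    - [0,[0,0,-0.4],[0,0,-0.8]]
    - [0,[0,0,-0.1],[0,0,-0.8]]
    - [0,[0.4,0.1,0],[0,0,0]]
    - [0,[0.8,0.11,0],[0,0,0]]
    - [0,[0.8,0.11,0],[0,0,0]]
    - [0,[0.8,0.11,0],[0,0,0]]
    - [0,[0.8,0.11,0],[0,0,0]]
    - [0,[0.8,0.11,0],[0,0,0]]
    - [0,[0.8,0.11,0],[0,0,0]]
    - [0,[0.8,0.1,0],[0,0,0]]
    - [0,[0.6,0.06,0],[0,0,0]]

```text
time: 8.98
ee_pos: [0.5544, 0.1826, 0.1539]
tcp_rot: [-179.9, 0.0, 90.0]
wrist_force: [0.3, -0.8, -0.2]
opening: 0.0127
```

```bash
python3 -c "
from h import *
plan(.5545,.186,.15,90)
"
```

```text
t 8.97 at [0.5544 0.1826 0.1539] rot [-1.7991e+02  3.0000e-02  9.0010e+01] q [ 18.2   8.8   5.7  87.    0.  108.2] F [ 0.3 -0.8 -0.2] op 0.0127
 shift units [0.057 0.001 0.064] turn units 0.002
```

arm_command:
  motion:
    - [0,[0.0,0,0],[0,0,0]]
    - [0,[0,0,0],[0,0,0]]

```text
time: 9.22
ee_pos: [0.5545, 0.1804, 0.1543]
tcp_rot: [-179.9, 0.0, 90.0]
wrist_force: [0.4, 0.4, -1.1]
opening: 0.0125
```

```bash
python3 -c "
from h import *
plan(.5545,.186,.15,90)
c=viewer.calibration('wrist'); im=viewer.camera('wrist'); cv2.imwrite('pics/w4.png',im); import pickle; pickle.dump(c,open('w4.pkl','wb')); im=viewer.camera('side'); save(im,260,180,150,140,5,'s4.png'); save(viewer.camera('scene'),330,170,150,140,5,'c4.png')"
```

```text
t 9.22 at [0.5545 0.1804 0.1543] rot [-1.7992e+02  4.0000e-02  8.9980e+01] q [ 18.    8.7   5.7  87.   -0.  108. ] F [ 0.4  0.4 -1.1] op 0.0125
 shift units [ 0.094 -0.     0.071] turn units -0.004
```

View pics/w4.png

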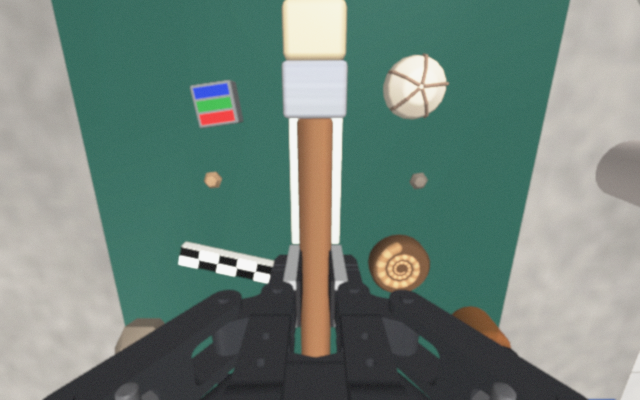

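View pics/s4.png

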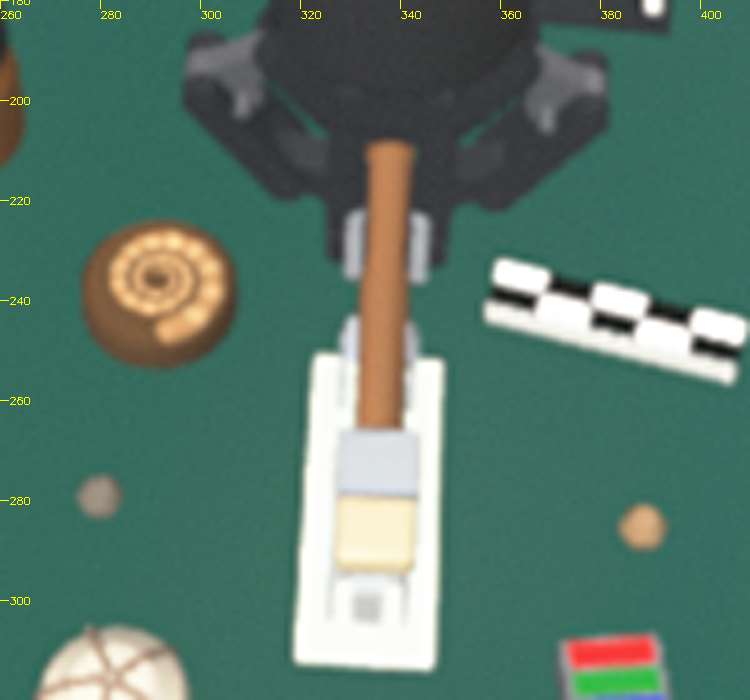

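```bash
python3 -c "
from h import *
im=cv2.imread('pics/w4.png'); save(im,270,100,90,150,5,'w4a.png'); save(im,170,60,130,230,3,'w4b.png'); save(im,360,220,80,80,6,'w4c.png')"
```

```text
(no output)
```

View pics/w4a.png

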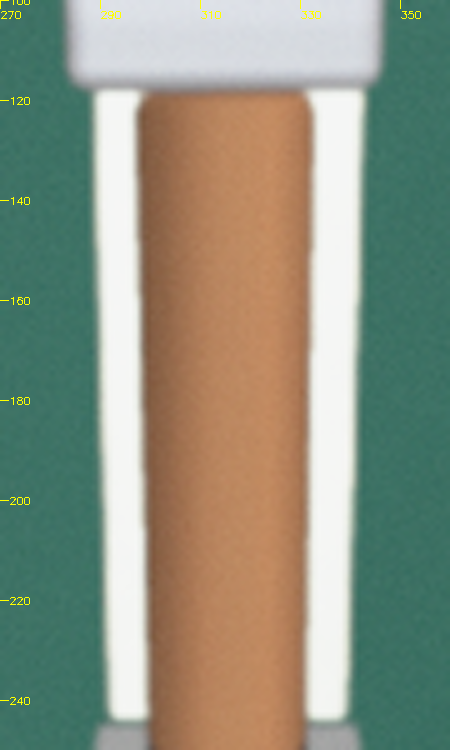

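View pics/w4b.png

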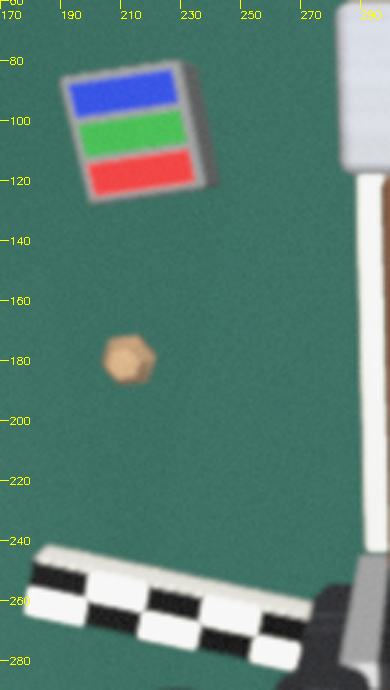

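View pics/w4c.png

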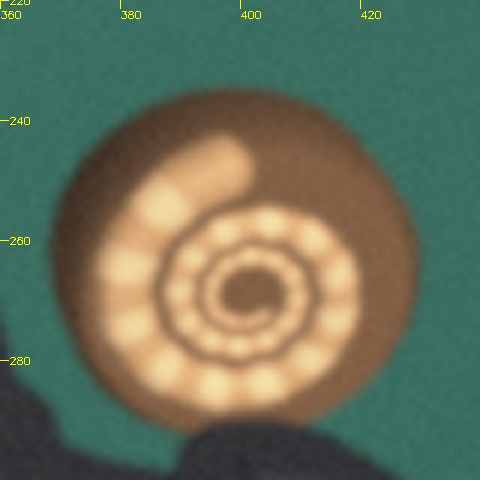

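View pics/c4.png

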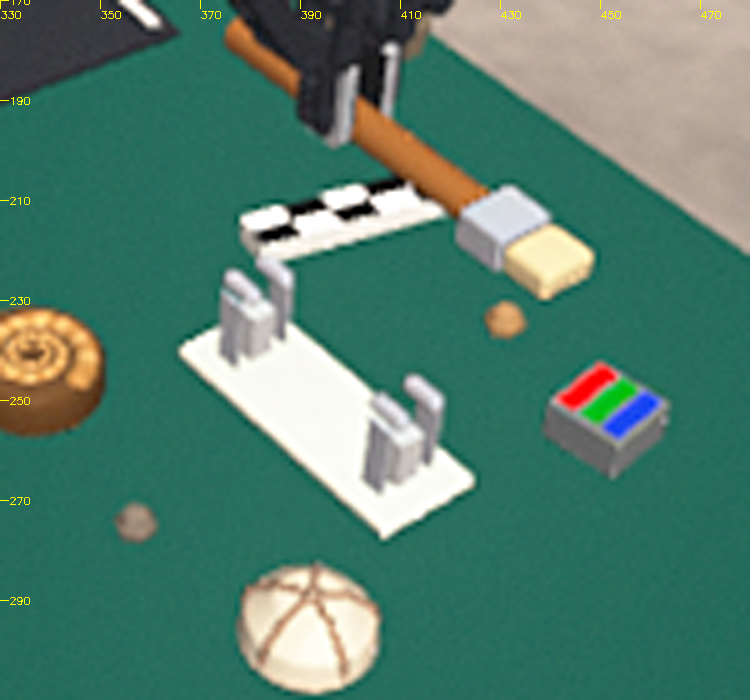

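```bash
cat > m4.py <<'E'
from h import *; import pickle
W=pickle.load(open('w4.pkl','rb'));S=viewer.calibration('side')
pr=lambda n,r:print(n,np.round(r[0],4),r[1].tolist())
for u,v in [(288.6,120),(342.8,120),(291.6,240),(339.6,240)]: print(ray(W,u,v,.006).round(4))
print('handle',ray(W,315,120,.165).round(4),ray(W,315.5,240,.165).round(4))
B=lambda p:np.array(p)/3+[170,60]
L=[[.018,.018,.02],[-.018,.018,.02],[-.018,-.018,.02],[.018,-.018,.02]]
pr('tile',fitpts([(W,L,B([(180,61),(61,77),(92,203),(207,187)]))],[.46,.26,0.1]))
L=[[-.05,.011,.012],[-.05,-.011,.012]]
pr('bar',fitpts([(W,L+[[.05,-.011,.012],[.05,.011,.012]],B([(33,562),(25,612),(300,670),(312,618)]))],[.46,.1,-.2]))
pr('amm',fitcyl([(W,np.array([368.5,234.7,429.7,294]))],[.64,.1],.031,0,.022))
a=np.radians(90);d=np.array([np.cos(a),np.sin(a),0])
for s in (.068,-.068,.09,.112): print(s,[proj(c,np.array([.5545,.1804,.1605])+d*s)[0].round(1) for c in (W,S)])
E
python3 m4.py
```

```text
[0.5301 0.2465 0.006 ]
[0.5803 0.2465 0.006 ]
[0.53   0.1251 0.006 ]
[0.5803 0.1252 0.006 ]
handle [0.5548 0.2523 0.165 ] [0.555  0.1973 0.165 ]
tile [0.4676 0.26   0.136 ] [0.8, -1.0, -0.8, -0.1, -0.7, 0.7, 0.6, 0.4]
bar [ 0.461   0.0987 -0.2311] [-1.2, -1.2, -0.6, 0.7, 0.9, 0.4, 0.8, 0.0]
amm [0.6422 0.0994] [-1.6, -1.6, 1.5, 1.8]
0.068 [array([314.4, 128.8]), array([335.4, 266.8])]
-0.068 [array([314.5, 372.6]), array([338.3, 198.5])]
0.09 [array([314.4,  74.5]), array([334.9, 279.4])]
0.112 [array([314.3,  14.3]), array([334.3, 292.4])]
```

arm_command:
  motion:
    - [0,[0.02,0.01,0.3],[0,0,0]]
    - [0,[0,0,0.5],[0,0,0]]
    - [0,[0,0,0.5],[0,0,0]]
    - [0,[0,0,0.2],[0,0,0]]
    - [0,[0,0,0],[0,0,0]]
    - [0,[0,0,0],[0,0,0]]
  newtons: 110

```text
time: 10.12
ee_pos: [0.5561, 0.1821, 0.0662]
tcp_rot: [179.9, -0.0, 90.0]
wrist_force: [0.1, 0.0, 0.4]
opening: 0.0116
```

```bash
python3 -c "
from h import *
plan(.5552,.182,.031,90)
im=viewer.camera('side'); save(im,270,180,120,120,6,'s5.png'); save(viewer.camera('scene'),350,170,120,120,6,'c5.png')"
```

```text
t 10.12 at [0.5561 0.1821 0.0662] rot [ 1.7991e+02 -3.0000e-02  8.9950e+01] q [ 18.1   9.6  -3.   77.2  -0.  108.2] F [0.1 0.  0.4] op 0.0116
 shift units [-0.001 -0.015  0.587] turn units -0.008
```

View pics/s5.png

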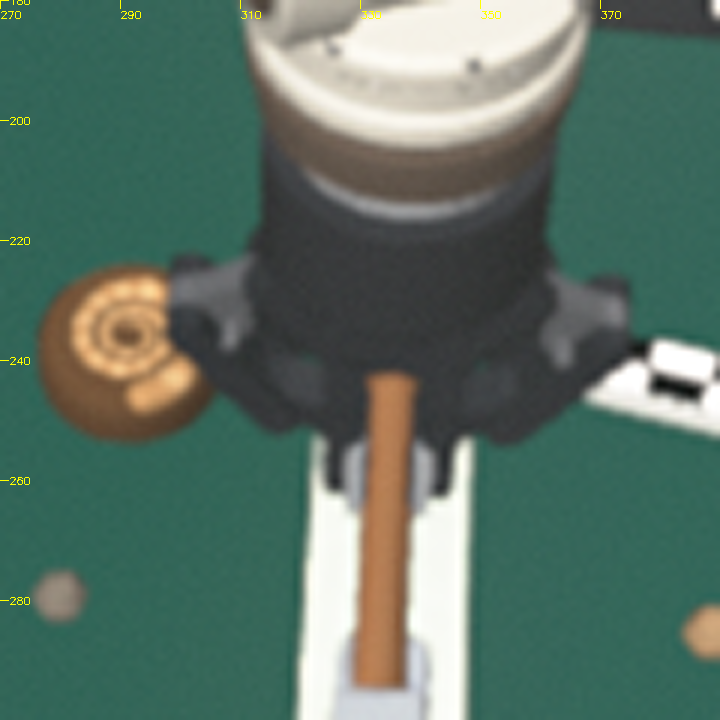

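View pics/c5.png

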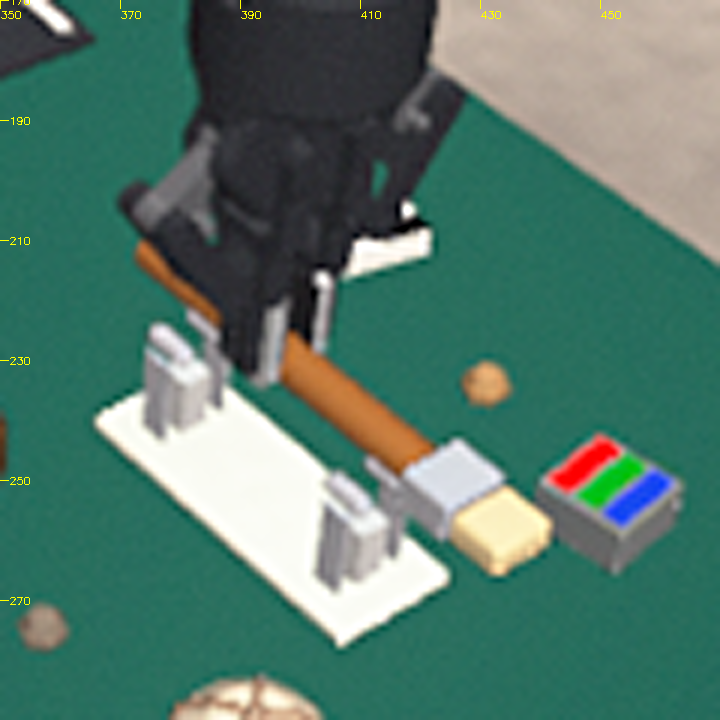

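```bash
python3 -c "
from h import *
C=viewer.calibration('scene');S=viewer.calibration('side')
for s in (.068,-.068,.09,.112):print(s,[((proj(c,np.array([.556,.1861+s,.073]))[0]-o)*6).round(0) for c,o in ((C,[350,170]),(S,[270,180]))])
"
```

```text
0.068 [array([420., 463.]), array([376., 703.])]
-0.068 [array([145., 239.]), array([394., 305.])]
0.09 [array([469., 503.]), array([373., 775.])]
0.112 [array([519., 544.]), array([369., 851.])]
```

arm_command:
  motion:
    - [0,[0,-0.01,0.15],[0,0,0]]
    - [0,[0,0,0.1],[0,0,0]]
    - [0,[0,0,0.08],[0,0,0]]
    - [0,[0,0,0.08],[0,0,0]]
    - [0,[0,0,0.06],[0,0,0]]
    - [0,[0,0,0],[0,0,0]]
    - [0,[0,0,0],[0,0,0]]
  newtons: 120

```text
time: 11.1
ee_pos: [0.5549, 0.1822, 0.0372]
tcp_rot: [180.0, -0.0, 90.0]
wrist_force: [-1.6, 1.9, 4.2]
opening: 0.0113
```

arm_command:
  motion:
    - [0,[0,0,0.05],[0,0,0]]
    - [0,[0,0,0.05],[0,0,0]]
    - [0,[0,0,0],[0,0,0]]
    - [0,[0,0,0],[0,0,0]]

```text
time: 11.6
ee_pos: [0.5547, 0.1818, 0.0317]
tcp_rot: [180.0, 0.0, 90.0]
wrist_force: [-5.5, -0.2, 12.6]
opening: 0.0117
```

```bash
python3 -c "
from h import *
plan(.5552,.182,.031,90)
im=viewer.camera('side'); save(im,270,200,120,120,6,'s6.png'); save(viewer.camera('scene'),350,190,120,100,6,'c6.png')"
```

```text
t 11.6 at [0.5547 0.1818 0.0317] rot [180.     0.    89.96] q [ 18.2  10.4  -6.   73.6  -0.  108.2] F [-5.5 -0.2 12.6] op 0.0117
 shift units [0.003 0.009 0.012] turn units -0.007
```

View pics/s6.png

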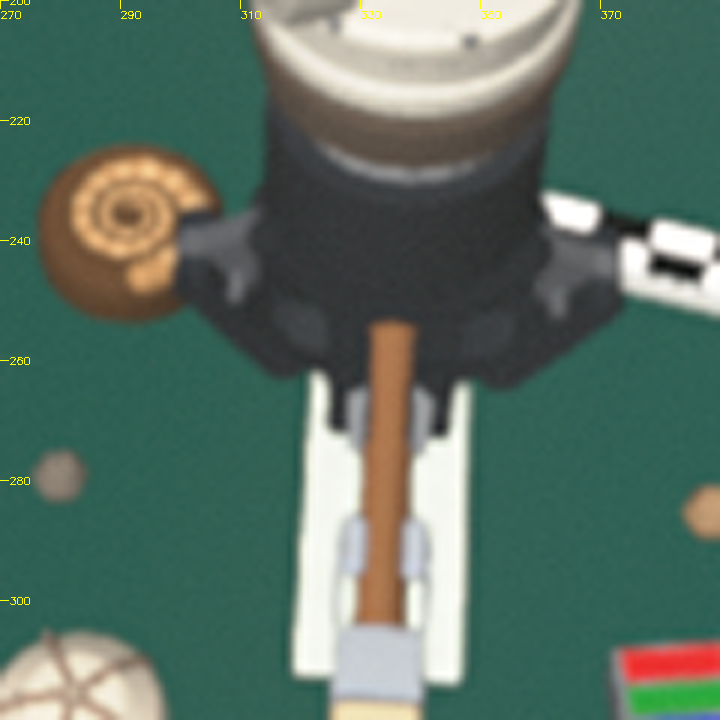

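View pics/c6.png

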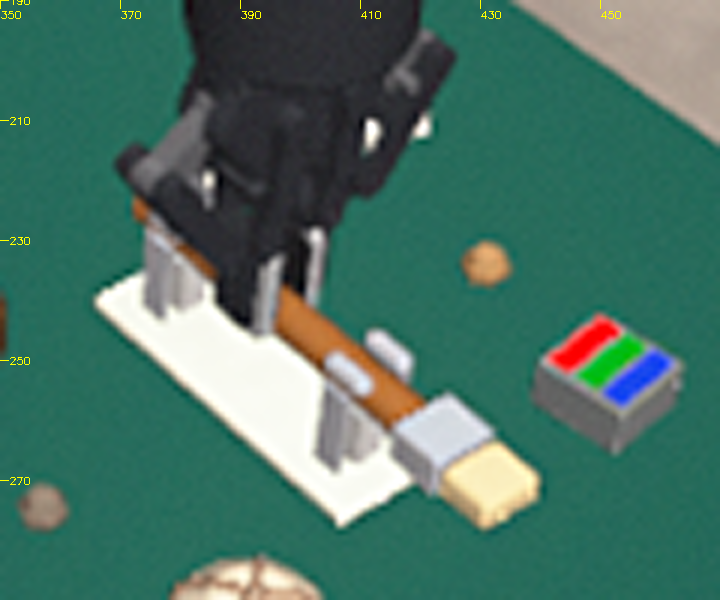

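arm_command:
  motion:
    - [0,[0,0,0.03],[0,0,0]]
    - [0,[0,0,0],[0,0,0]]
    - [0,[0,0,0],[0,0,0]]

```text
time: 12.08
ee_pos: [0.5548, 0.1819, 0.0316]
tcp_rot: [179.9, -0.0, 90.0]
wrist_force: [-12.2, -3.9, 25.1]
opening: 0.0111
```

arm_command:
  motion:
    - [0,[0,0,0.03],[0,0,0]]
    - [0,[0,0,0],[0,0,0]]
    - [0,[0,0,0],[0,0,0]]

```text
time: 12.45
ee_pos: [0.5548, 0.1819, 0.0314]
tcp_rot: [179.9, -0.0, 90.0]
wrist_force: [-16.0, -4.7, 37.9]
opening: 0.0114
```

arm_command:
  motion:
    - [0,[0,0,-0.06],[0,0,0]]
    - [0.25,[0,0,0],[0,0,0]]
    - [0.4,[0,0,0],[0,0,0]]
    - [0.4,[0,0,0],[0,0,0]]
    - [0.4,[0,0,0],[0,0,0]]

```text
time: 13.08
ee_pos: [0.5549, 0.1819, 0.0306]
tcp_rot: [-180.0, 0.0, 90.0]
wrist_force: [-0.4, -0.4, -0.4]
opening: 0.0338
```

arm_command:
  motion:
    - [0.4,[0,0,-0.3],[0,0,0]]
    - [0.4,[0,0,-0.8],[0,0,0]]
    - [0.4,[0,0,-0.8],[0,0,0]]
    - [0.4,[0,0,-0.3],[0,0,0]]
    - [0.4,[0,0,0],[0,0,0]]

```text
time: 13.7
ee_pos: [0.5556, 0.1822, 0.1647]
tcp_rot: [179.8, -0.1, 90.0]
wrist_force: [0.7, -0.7, -0.8]
opening: 0.0342
```

```bash
python3 -c "
from h import *; import pickle
plan(.5552,.182,.031,90)
pickle.dump(viewer.calibration('wrist'),open('w7.pkl','wb'))
cv2.imwrite('pics/w7.png',viewer.camera('wrist'))
im=viewer.camera('side'); save(im,270,210,120,120,6,'s7.png'); save(viewer.camera('scene'),350,190,120,100,6,'c7.png')"
```

```text
t 13.7 at [0.5556 0.1822 0.1647] rot [ 1.7984e+02 -5.0000e-02  8.9960e+01] q [ 18.2   8.7   6.8  87.9  -0.  108.2] F [ 0.7 -0.7 -0.8] op 0.0342
 shift units [-0.003 -0.006  2.228] turn units -0.007
```

View pics/w7.png

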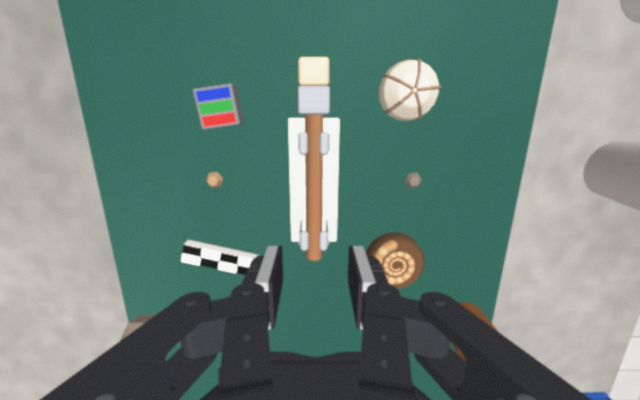

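View pics/s7.png

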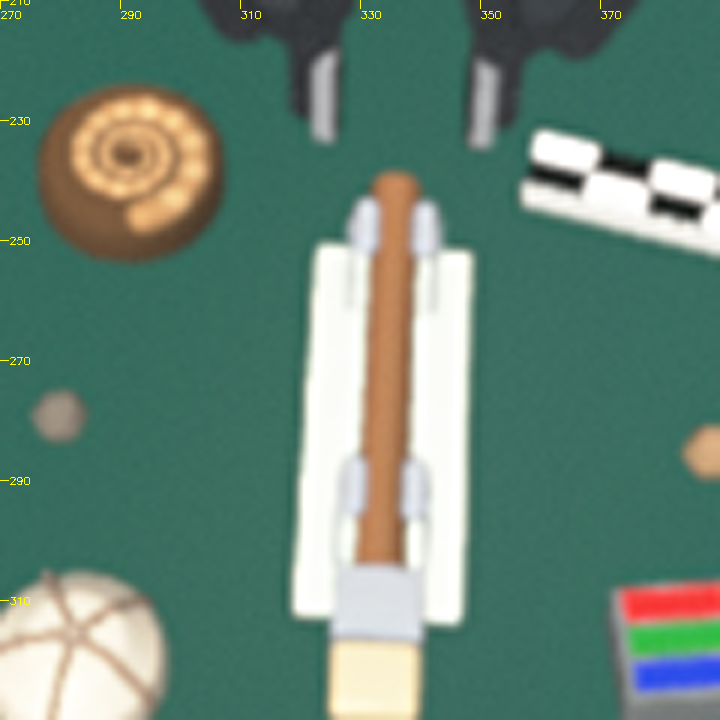

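View pics/c7.png

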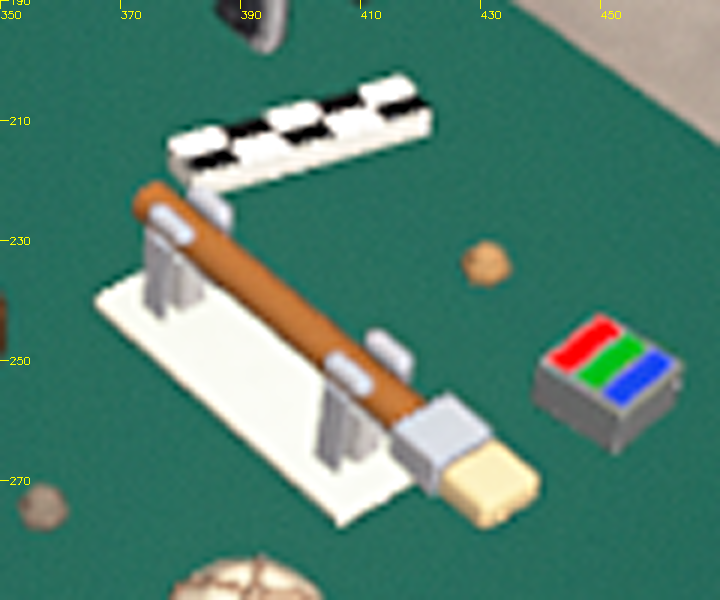

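```bash
python3 -c "
from h import *; import pickle
im=cv2.imread('pics/w7.png'); save(im,280,80,70,190,4,'w7a.png')
W=pickle.load(open('w7.pkl','rb'))
for v,z in ((113.5,.046),(113.5,.038),(259.5,.038),(118,.006),(242,.006)): print(v,z,ray(W,314,v,z).round(4))
"
```

```text
113.5 0.046 [0.5554 0.2548 0.046 ]
113.5 0.038 [0.5554 0.2546 0.038 ]
259.5 0.038 [0.5552 0.116  0.038 ]
118 0.006 [0.5553 0.25   0.006 ]
242 0.006 [0.5552 0.1202 0.006 ]
```

View pics/w7a.png

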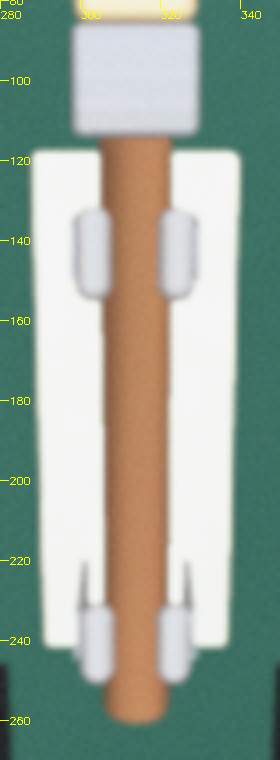

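arm_command:
  motion:
    - [1,[-0.35,0.36,0],[0,0,-0.4]]
    - [1,[-0.4,0.38,0],[0,0,-0.4]]
    - [1,[-0.35,0.4,0],[0,0,-0.35]]
    - [1,[-0.2,0.35,0],[0,0,0]]
    - [1,[0,0,0.4],[0,0,0]]
    - [1,[0,0,0.5],[0,0,0]]
    - [1,[0,0,0],[0,0,0]]
    - [1,[0,0,0],[0,0,0]]
  newtons: 40

```text
time: 14.85
ee_pos: [0.6481, 0.1096, 0.1093]
tcp_rot: [-180.0, 0.0, 96.9]
wrist_force: [-0.1, 0.5, 0.0]
opening: 0.0855
```

```bash
python3 -c "
from h import *; import pickle
plan(.642,.1,.003,97)
pickle.dump(viewer.calibration('wrist'),open('w8.pkl','wb'))
cv2.imwrite('pics/w8.png',viewer.camera('wrist'))"
```

```text
t 14.85 at [0.6481 0.1096 0.1093] rot [-179.98    0.     96.87] q [ 9.6 19.1 13.1 84.   0.  92.7] F [-0.1  0.5  0. ] op 0.0855
 shift units [-0.147 -0.12   1.771] turn units -0.022
```

View pics/w8.png

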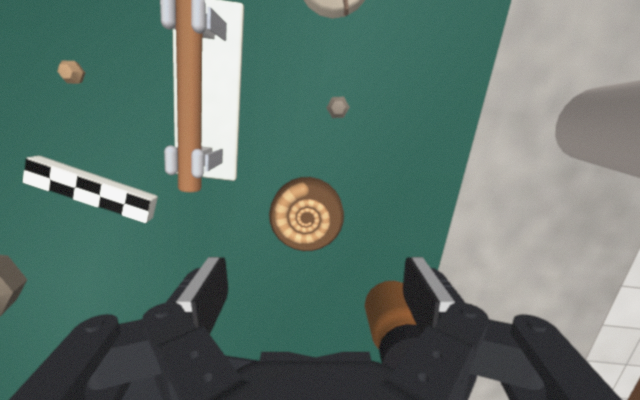

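```bash
python3 -c "
from h import *; import pickle
im=cv2.imread('pics/w8.png'); save(im,260,165,100,100,6,'w8a.png')
s=cv2.imread('pics/side0.png'); save(s,230,165,50,60,8,'j0.png')
W=pickle.load(open('w8.pkl','rb'))
S=viewer.calibration('side');C=viewer.calibration('scene')
print(fitcyl([(W,np.array([269,177,344,251]))],[.64,.1],.031,0,.022))
print(fitcyl([(S,np.array([239,177,265,214])),(C,np.array([265,210,292,250]))],[.74,.02],.025,0,.075))
"
```

```text
(array([0.64253164, 0.10036995]), array([-0.8, -1.9,  0.8,  2.1]))
(array([0.72957824, 0.01749254]), array([-1.4, -1.8,  0.9,  3.4,  0.3, -2.5, -0.8,  0.1]))
```

View pics/w8a.png

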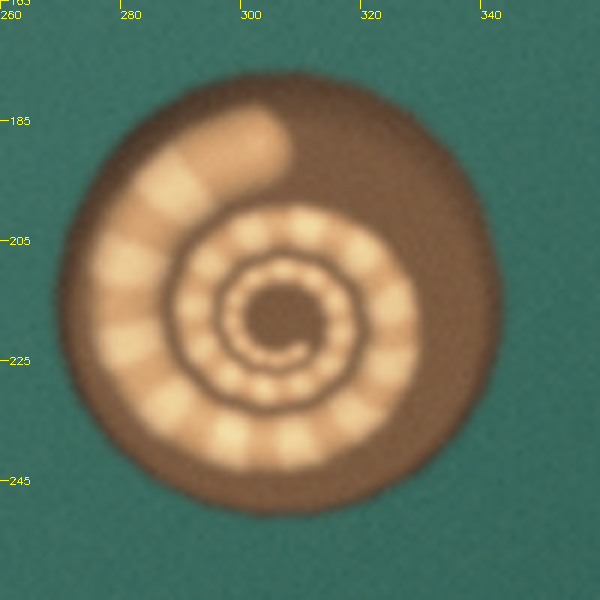

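arm_command:
  motion:
    - [1,[-0.14,-0.11,0.2],[0,0,0]]
    - [1,[0,0,0.4],[0,0,0]]
    - [1,[0,0,0],[0,0,0]]
    - [1,[0,0,0.4],[0,0,0]]
    - [1,[0,0,0.4],[0,0,0]]
    - [1,[0,0,0.2],[0,0,0]]
    - [1,[0,0,0],[0,0,0]]
    - [1,[0,0,0],[0,0,0]]

```text
time: 15.9
ee_pos: [0.6434, 0.1006, 0.0144]
tcp_rot: [179.9, -0.0, 96.9]
wrist_force: [0.5, 0.2, -0.0]
opening: 0.0854
```

```bash
python3 -c "
from h import *; import pickle
plan(.6425,.1004,.003,97)
cv2.imwrite('pics/w9.png',viewer.camera('wrist'))"
```

```text
t 15.9 at [0.6434 0.1006 0.0144] rot [179.9   -0.    96.86] q [ 8.9 19.8  3.5 73.5 -0.  92. ] F [ 0.5  0.2 -0. ] op 0.0854
 shift units [-0.002 -0.015  0.19 ] turn units -0.023
```

View pics/w9.png

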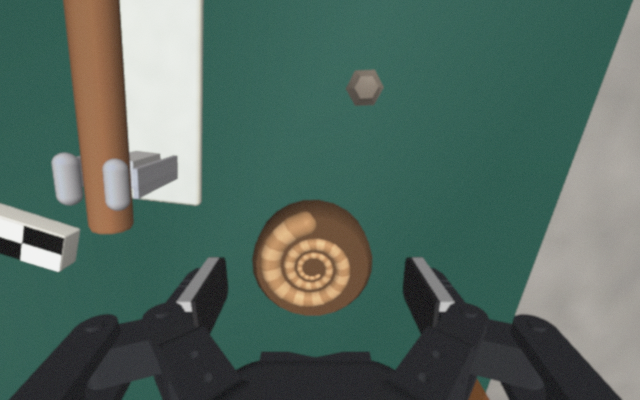

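arm_command:
  motion:
    - [1,[0,-0.02,0.12],[0,0,0]]
    - [1,[0,0,0.08],[0,0,0]]
    - [1,[0,0,0],[0,0,0]]
    - [0.5,[0,0,0],[0,0,0]]
    - [0.4,[0,0,0],[0,0,0]]
    - [0.4,[0,0,0],[0,0,0]]
    - [0.4,[0,0,0],[0,0,0]]
  newtons: 50

```text
time: 16.82
ee_pos: [0.6419, 0.1004, 0.0016]
tcp_rot: [179.9, -0.0, 96.9]
wrist_force: [-0.7, -1.0, 6.1]
opening: 0.0597
```

arm_command:
  motion:
    - [0.4,[0,0,-0.2],[0,0,0]]
    - [0.4,[0,0,-0.5],[0,0,0]]
    - [0.4,[0,0,-0.7],[0,0,0]]
    - [0.4,[0,0,-0.7],[0,0,0]]
    - [0.4,[0,0,-0.2],[0,0,0]]
    - [0.4,[0,0,0],[0,0,0]]
    - [0.4,[0,0,0],[0,0,0]]

```text
time: 17.7
ee_pos: [0.6407, 0.1002, 0.1369]
tcp_rot: [-179.8, 0.0, 96.9]
wrist_force: [0.1, -0.2, -0.6]
opening: 0.0598
```

```bash
python3 -c "
from h import *; import pickle
plan(.598,-.227,.14,67)
cv2.imwrite('pics/w10.png',viewer.camera('wrist'))
save(viewer.camera('side'),250,150,120,120,6,'s10.png')"
```

```text
t 17.7 at [0.6407 0.1002 0.1369] rot [-1.7984e+02  1.0000e-02  9.6860e+01] q [ 8.9 18.  14.7 86.9 -0.  92. ] F [ 0.1 -0.2 -0.6] op 0.0598
 shift units [-5.329 -1.359 -0.052] turn units 4.977
```

View pics/w10.png

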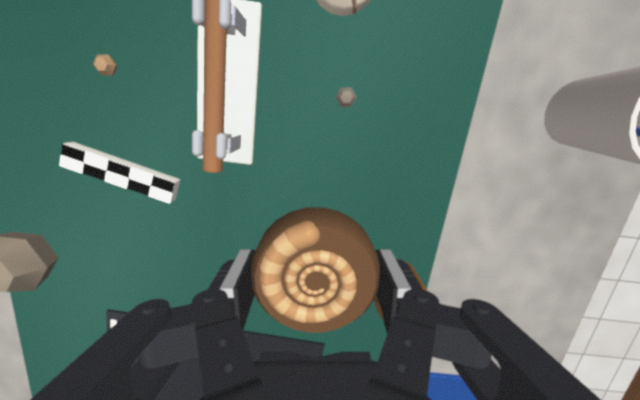

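View pics/s10.png

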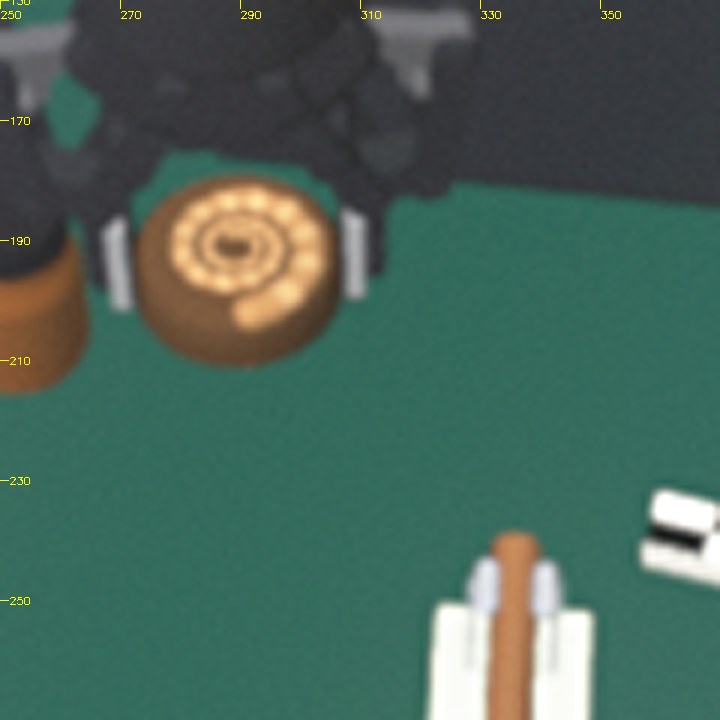

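arm_command:
  motion:
    - [0.4,[-0.4,-0.1,0],[0,0,0]]
    - [0.4,[-0.75,-0.19,0],[0,0,0]]
    - [0.4,[-0.75,-0.19,0],[0,0,0]]
    - [0.4,[-0.75,-0.19,0],[0,0,0]]
    - [0.4,[-0.75,-0.19,0],[0,0,0]]
    - [0.4,[-0.75,-0.19,0],[0,0,0]]
    - [0.4,[-0.7,-0.19,0],[0,0,0]]
    - [0.4,[-0.4,-0.1,0],[0,0,0]]
    - [0.4,[0,0,0],[0,0,0]]
    - [0.4,[0,0,0],[0,0,0]]

```text
time: 19.05
ee_pos: [0.5988, -0.2221, 0.1385]
tcp_rot: [-180.0, -0.0, 96.8]
wrist_force: [-0.2, 0.3, -0.7]
opening: 0.0599
```

```bash
python3 -c "
from h import *; import pickle
plan(.598,-.227,.06,96.9)
W=viewer.calibration('wrist'); o=bot.get_obs()['ee_pos']
im=viewer.camera('wrist'); cv2.imwrite('pics/w11.png',im); save(im,230,190,160,150,5,'w11a.png'); pickle.dump(W,open('w11.pkl','wb'))
print(o,fitcyl([(W,np.array([252,208,379,332]))],o[:2],.031,o[2]-.0016,o[2]+.0204))
save(viewer.camera('side'),270,60,120,120,6,'s11.png')"
```

```text
t 19.05 at [ 0.5988 -0.2221  0.1385] rot [-1.7997e+02 -2.0000e-02  9.6830e+01] q [-20.4  16.4  13.   86.6   0.   62.8] F [-0.2  0.3 -0.7] op 0.0599
 shift units [-0.079 -0.023  1.309] turn units -0.011
[ 0.59881999 -0.222136    0.13852915] (array([ 0.59932868, -0.22204305]), array([-3.9, -4.2,  3.9,  5.5]))
```

View pics/w11.png

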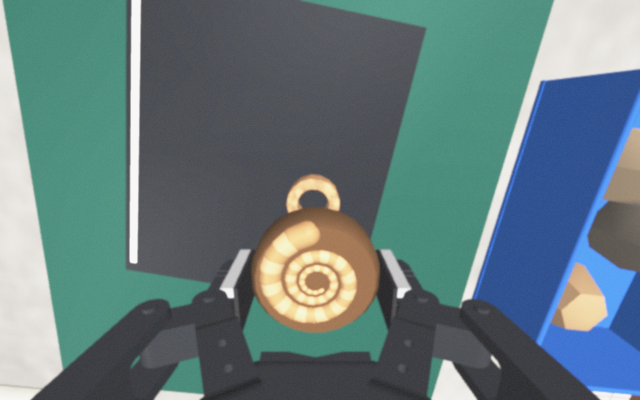

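View pics/s11.png

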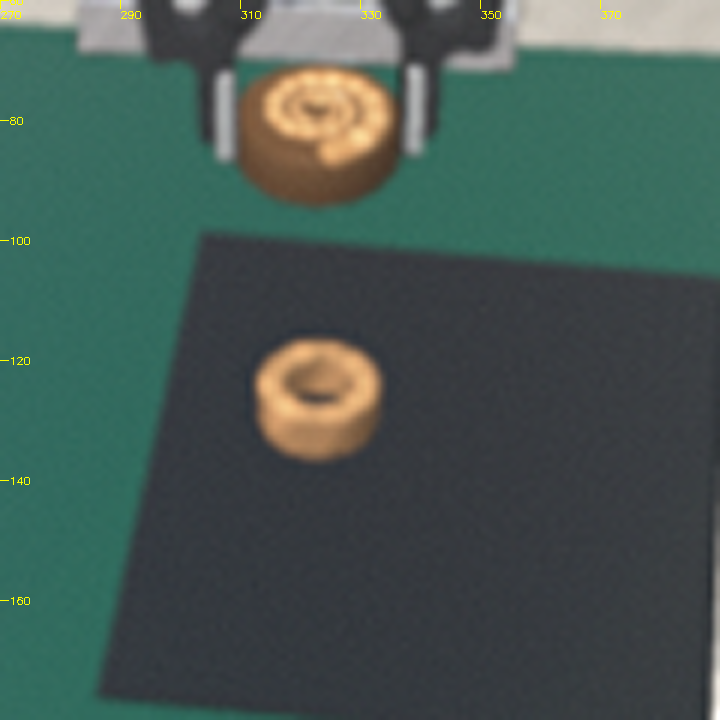

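```bash
python3 -c "
from h import *; import pickle
W=pickle.load(open('w11.pkl','rb'))
print(ray(W,313.5,190,.024),ray(W,313.5,174.5,.024)+0, proj(W,[.598,-.2275+.024,.024]))"
```

```text
[ 0.59675342 -0.21422893  0.024     ] [ 0.59511716 -0.20046305  0.024     ] [[316.38369317 178.30169215]]
```

arm_command:
  motion:
    - [0.4,[-0.08,-0.03,0.3],[0,0,0]]
    - [0.4,[0,0,0.5],[0,0,0]]
    - [0.4,[0,0,0.5],[0,0,0]]
    - [0.4,[0,0,0.2],[0,0,0]]
    - [0.4,[0,0,0],[0,0,0]]
    - [0.4,[0,0,0],[0,0,0]]

```text
time: 19.9
ee_pos: [0.5986, -0.2272, 0.0501]
tcp_rot: [179.9, 0.0, 96.9]
wrist_force: [-0.2, 0.1, -1.7]
opening: 0.0595
```

```bash
python3 -c "
from h import *; import pickle
plan(.598,-.2275,.026,96.9)
save(viewer.camera('side'),270,80,120,100,6,'s12.png');save(viewer.camera('scene'),220,100,120,100,6,'c12.png')"
```

```text
t 19.9 at [ 0.5986 -0.2272  0.0501] rot [1.7991e+02 5.0000e-02 9.6870e+01] q [-20.8  17.4   4.5  76.9  -0.   62.3] F [-0.2  0.1 -1.7] op 0.0595
 shift units [-0.004 -0.011  0.402] turn units -0.005
```

View pics/s12.png

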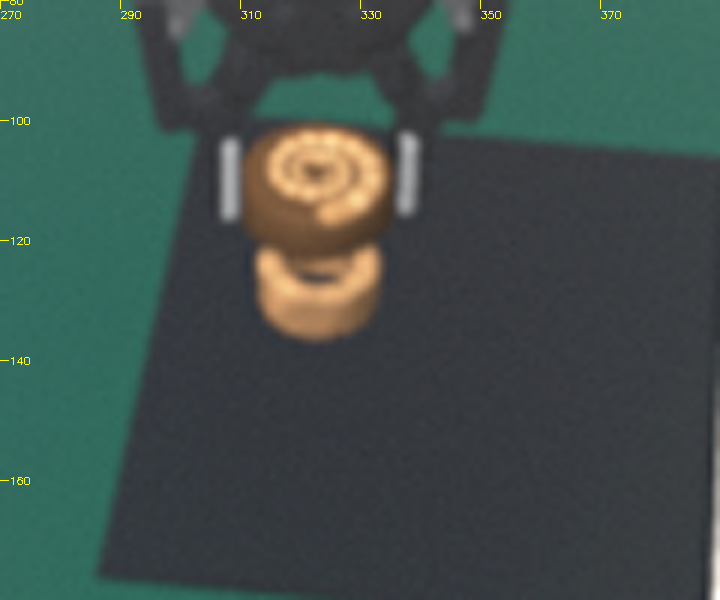

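View pics/c12.png

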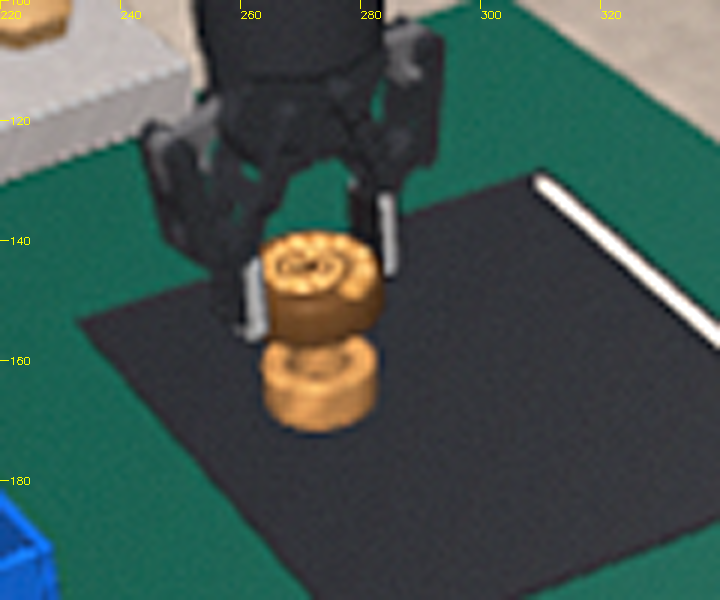

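arm_command:
  motion:
    - [0.4,[0,-0.01,0.2],[0,0,0]]
    - [0.4,[0,0,0.12],[0,0,0]]
    - [0.4,[0,0,0.05],[0,0,0]]
    - [0.4,[0,0,0],[0,0,0]]
    - [0.4,[0,0,0],[0,0,0]]

```text
time: 20.62
ee_pos: [0.5976, -0.2272, 0.0269]
tcp_rot: [180.0, 0.0, 96.9]
wrist_force: [-0.4, 0.5, -1.8]
opening: 0.0597
```

arm_command:
  motion:
    - [0.4,[0,0,0.03],[0,0,0]]
    - [0.4,[0,0,0],[0,0,0]]
    - [0.4,[0,0,0],[0,0,0]]

```text
time: 21.0
ee_pos: [0.5977, -0.2272, 0.0256]
tcp_rot: [180.0, 0.0, 96.9]
wrist_force: [-1.3, 1.0, 4.9]
opening: 0.0596
```

Contact at about 5 N. Releasing gently.

arm_command:
  motion:
    - [0.8,[0,0,0],[0,0,0]]
    - [0.85,[0,0,0],[0,0,0]]
    - [0.95,[0,0,0],[0,0,0]]
    - [0.95,[0,0,0],[0,0,0]]
    - [0.95,[0,0,-0.3],[0,0,0]]
    - [0.95,[0,0,-0.8],[0,0,0]]
    - [0.95,[0,0,-0.8],[0,0,0]]
    - [0.95,[0,0,-0.6],[0,0,0]]
    - [0.95,[0,0,0],[0,0,0]]

```text
time: 22.12
ee_pos: [0.5988, -0.2276, 0.1801]
tcp_rot: [179.6, 0.2, 96.9]
wrist_force: [0.3, 0.1, -0.4]
opening: 0.0811
```

```bash
python3 -c "
from h import *; import pickle
plan(.46,.0985,.15,166.7)
W=viewer.calibration('wrist');im=viewer.camera('wrist'); cv2.imwrite('pics/w13.png',im); pickle.dump(W,open('w13.pkl','wb'))
print(fitcyl([(W,np.array([0,0,1,1]))],[.598,-.227],.031,.024,.046)[0]*0, proj(W,[.598,-.2275,.046]))
save(viewer.camera('side'),270,80,120,100,6,'s13.png');save(viewer.camera('scene'),220,100,120,100,6,'c13.png')"
```

```text
t 22.12 at [ 0.5988 -0.2276  0.1801] rot [179.64   0.19  96.86] q [-20.8  16.5  17.7  90.8   0.   62.3] F [ 0.3  0.1 -0.4] op 0.0811
 shift units [ 5.672 -1.647  0.501] turn units -11.64
[ 0. -0.] [[313.04338181 192.24624266]]
```

View pics/w13.png

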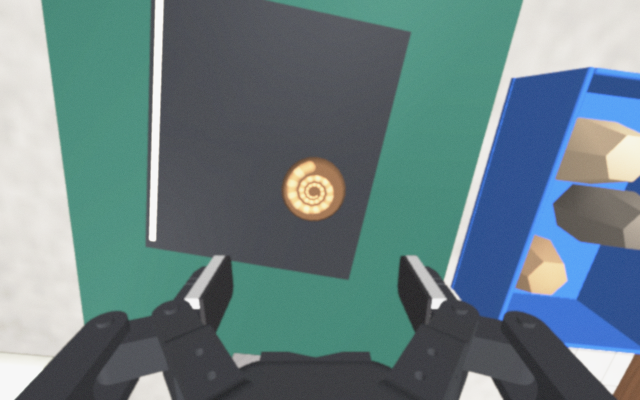

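View pics/s13.png

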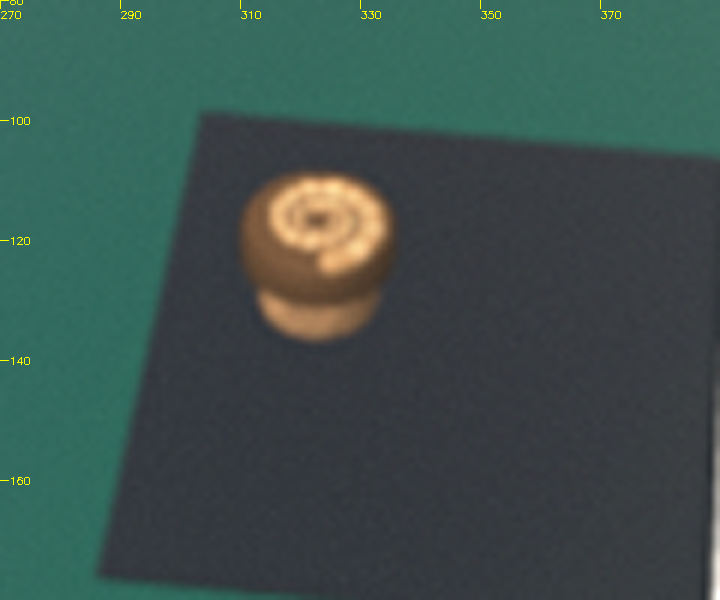

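View pics/c13.png

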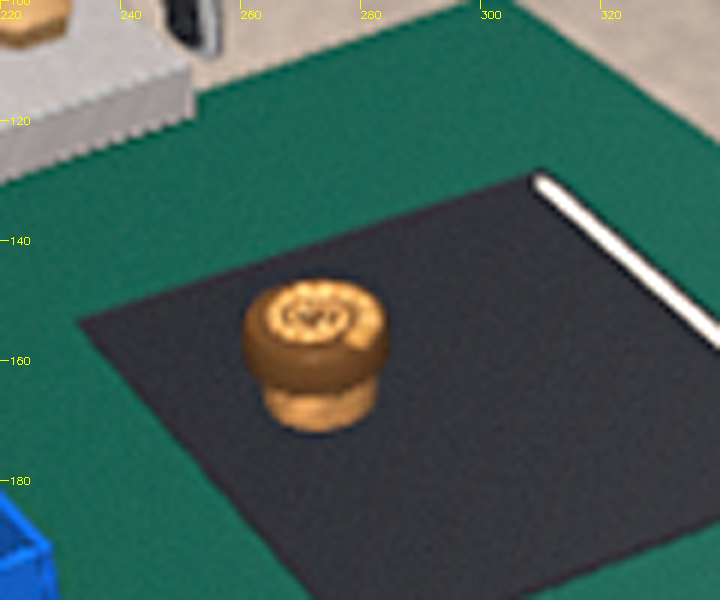

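arm_command:
  motion:
    - [0.8,[0.4,-0.12,0],[0,0,0]]
    - [0.8,[0.75,-0.22,0],[0,0,0]]
    - [0.8,[0.75,-0.22,0],[0,0,0]]
    - [0.8,[0.75,-0.22,0],[0,0,0]]
    - [0.8,[0.75,-0.22,0],[0,0,0]]
    - [0.8,[0.75,-0.22,0],[0,0,0]]
    - [0.8,[0.75,-0.22,0],[0,0,0]]
    - [0.8,[0.5,-0.15,0],[0,0,0]]
    - [0.8,[0.2,-0.05,0],[0,0,0]]
    - [0.8,[0,0,0],[0,0,0]]

```text
time: 23.52
ee_pos: [0.4594, 0.0949, 0.1744]
tcp_rot: [-180.0, 0.0, 96.9]
wrist_force: [0.3, -1.0, 0.2]
opening: 0.0684
```

arm_command:
  motion:
    - [0.6,[0,0,0],[0,0,-0.97]]
    - [0.6,[0,0,0],[0,0,-0.97]]
    - [0.6,[0,0,0],[0,0,-0.97]]
    - [0.6,[0,0,0],[0,0,-0.97]]
    - [0.6,[0,0,0],[0,0,-0.97]]
    - [0.6,[0,0,0],[0,0,-0.97]]
    - [0.6,[0,0,0],[0,0,-0.97]]
    - [0.6,[0,0,0],[0,0,-0.97]]
    - [0.6,[0,0,0],[0,0,-0.97]]
    - [0.6,[0,0,0],[0,0,-0.97]]
    - [0.6,[0,0,0],[0,0,-0.97]]
    - [0.6,[0,0,0],[0,0,-0.97]]

```text
time: 25.02
ee_pos: [0.46, 0.0935, 0.1744]
tcp_rot: [-180.0, -0.0, 166.8]
wrist_force: [1.3, 0.3, 0.3]
opening: 0.0511
```

```bash
python3 -c "
from h import *; import pickle
plan(.4608,.0985,.08,166.7)
W=viewer.calibration('wrist');im=viewer.camera('wrist'); cv2.imwrite('pics/w14.png',im); pickle.dump(W,open('w14.pkl','wb'))"
```

```text
t 25.02 at [0.46   0.0935 0.1744] rot [-1.7997e+02 -3.0000e-02  1.6681e+02] q [11.5 -6.8 -7.8 89.  -0.  24.7] F [1.3 0.3 0.3] op 0.0511
 shift units [0.006 0.084 1.574] turn units 0.018
```

View pics/w14.png

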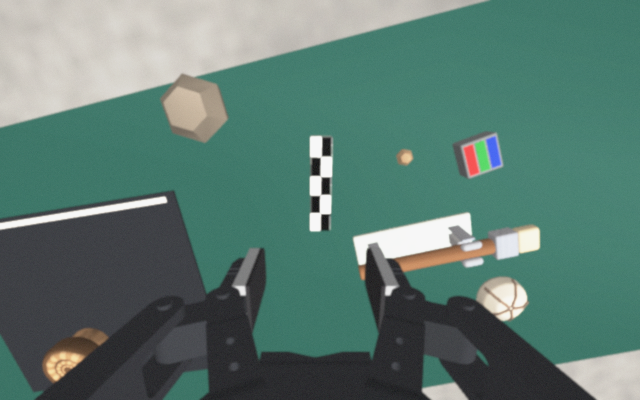

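```bash
python3 -c "
from h import *
im=cv2.imread('pics/w14.png'); save(im,290,125,60,120,6,'w14a.png')"
```

```text
(no output)
```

View pics/w14a.png

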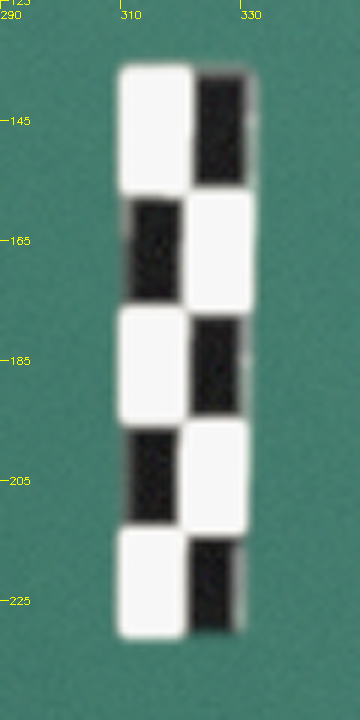

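```bash
python3 -c "
from h import *; import pickle
W=pickle.load(open('w14.pkl','rb'))
L=[[-.05,-.011,.012],[-.05,.011,.012],[.05,.011,.012],[.05,-.011,.012]]
r=fitpts([(W,L,np.array([(119,65),(258,67),(245,636),(118,637)])/6+[290,125])],[.46,.1,-.23]);print(r)
plan(r[0][0],r[0][1],.06,np.degrees(r[0][2])+180)"
```

```text
(array([ 0.46178245,  0.09947973, -0.23599015]), array([ 0.5,  0.6, -0.5,  0.4, -0.5, -0.6,  0.5, -0.9]))
t 25.07 at [0.46   0.0935 0.1744] rot [-1.7997e+02 -3.0000e-02  1.6708e+02] q [11.5 -6.8 -7.8 89.  -0.  24.4] F [-0.   0.1  0.1] op 0.0512
 shift units [-0.006  0.103  1.907] turn units 0.1
```

arm_command:
  motion:
    - [0.6,[-0.01,0.1,0.4],[0,0,0.1]]
    - [0.6,[0,0,0.7],[0,0,0]]
    - [0.6,[0,0,0.7],[0,0,0]]
    - [0.6,[0,0,0.5],[0,0,0]]
    - [0.6,[0,0,0.2],[0,0,0]]
    - [0.6,[0,0,0],[0,0,0]]
    - [0.6,[0,0,0],[0,0,0]]

```text
time: 25.95
ee_pos: [0.4625, 0.1004, 0.0262]
tcp_rot: [180.0, 0.1, 166.1]
wrist_force: [0.4, 0.9, -0.5]
opening: 0.0511
```

```bash
python3 -c "
from h import *; import pickle
plan(.4618,.0995,.004,166.5)
W=viewer.calibration('wrist');im=viewer.camera('wrist'); cv2.imwrite('pics/w15.png',im)"
```

```text
t 25.95 at [0.4625 0.1004 0.0262] rot [1.7996e+02 9.0000e-02 1.6606e+02] q [ 12.2  -4.5 -22.2  72.2  -0.   26.2] F [ 0.4  0.9 -0.5] op 0.0511
 shift units [ 0.007 -0.017  0.37 ] turn units -0.073
```

View pics/w15.png

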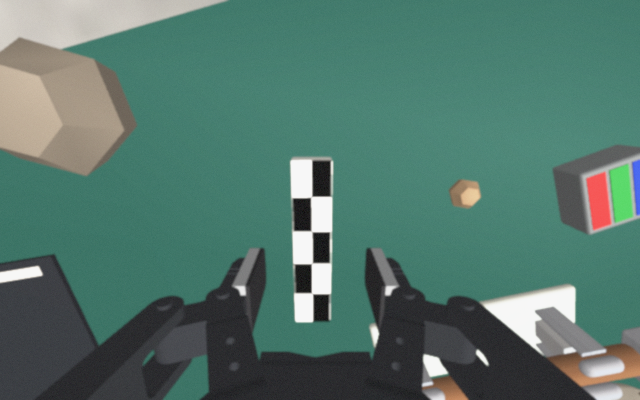

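arm_command:
  motion:
    - [0.6,[0,-0.02,0.25],[0,0,0]]
    - [0.6,[0,0,0.12],[0,0,0]]
    - [0.6,[0,0,0],[0,0,0]]
    - [0.2,[0,0,0],[0,0,0]]
    - [0.1,[0,0,0],[0,0,0]]
    - [0.1,[0,0,0],[0,0,0]]
    - [0.1,[0,0,0],[0,0,0]]
    - [0.1,[0,0,0],[0,0,0]]

```text
time: 27.0
ee_pos: [0.4616, 0.0994, 0.0032]
tcp_rot: [180.0, 0.0, 166.1]
wrist_force: [-1.8, 0.6, 5.9]
opening: 0.0203
```

arm_command:
  motion:
    - [0.1,[0,0,-0.2],[0,0,0]]
    - [0.1,[0,0,-0.7],[0,0,0]]
    - [0.1,[0,0,-0.8],[0,0,0]]
    - [0.1,[0,0,-0.5],[0,0,0]]
    - [0.1,[0,0,0],[0,0,0]]
    - [0.1,[0,0,0],[0,0,0]]

```text
time: 27.75
ee_pos: [0.4609, 0.0992, 0.1339]
tcp_rot: [-180.0, -0.1, 166.1]
wrist_force: [-0.0, -0.9, -0.5]
opening: 0.0201
```

```bash
python3 -c "
from h import *; import pickle
R=np.array([.598,-.2275]);a=-.065
t=R+np.array([np.cos(a),np.sin(a)])*-.072; print('bar target',t); t2=R+np.array([-np.sin(a),np.cos(a)])*.079; print('tile target',t2)
plan(t[0],t[1],.14,86.3)
W=viewer.calibration('wrist');im=viewer.camera('wrist'); cv2.imwrite('pics/w16.png',im)"
```

```text
bar target [ 0.52615205 -0.22282329]
tile target [ 0.60313138 -0.14866683]
t 27.75 at [0.4609 0.0992 0.1339] rot [-1.7997e+02 -5.0000e-02  1.6610e+02] q [ 12.1  -6.6 -12.1  84.5  -0.   26. ] F [-0.  -0.9 -0.5] op 0.0201
 shift units [-2.344 -4.949 -0.101] turn units 13.301
```

View pics/w16.png

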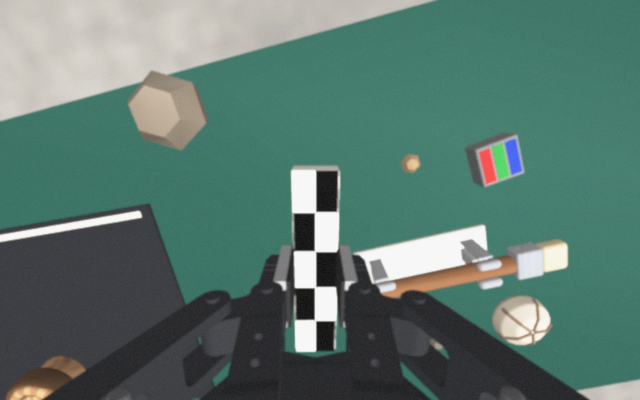

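```bash
python3 -c "
from h import *
S=viewer.calibration('side')
def rayy(u,v,y):
    T=S['T']; d=T[:3,:3]@np.array([(u-S['cx'])/S['fx'],(v-S['cy'])/S['fy'],1.]); o=T[:3,3]
    return (o+d*(y-o[1])/d[1]-np.array([.5561,.1821,.0662])).round(4)
for p in [(187,305),(185,340),(225,385),(280,430),(335,440),(330,490),(350,500)]:
    print(p,rayy(270+p[0]/6,180+p[1]/6,.182+.011))
"
```

```text
(187, 305) [0.0555 0.0109 0.1068]
(185, 340) [0.0564 0.0109 0.0905]
(225, 385) [0.0458 0.0109 0.0698]
(280, 430) [0.0306 0.0109 0.0486]
(335, 440) [0.015  0.0109 0.0449]
(330, 490) [0.016  0.0109 0.0184]
(350, 500) [0.0101 0.0109 0.0135]
```

arm_command:
  motion:
    - [0.1,[0,0,-0.1],[0,0,1]]
    - [0.1,[0,0,0],[0,0,1]]
    - [0.1,[0,0,0],[0,0,1]]
    - [0.1,[0,0,0],[0,0,1]]
    - [0.1,[0,0,0],[0,0,1]]
    - [0.1,[0,0,0],[0,0,1]]
    - [0.1,[0,0,0],[0,0,1]]
    - [0.1,[0,0,0],[0,0,1]]
    - [0.1,[0,0,0],[0,0,1]]
    - [0.1,[0,0,0],[0,0,1]]
    - [0.1,[0,0,0],[0,0,1]]
    - [0.1,[0,0,0],[0,0,1]]

```text
time: 29.3
ee_pos: [0.4606, 0.0991, 0.1392]
tcp_rot: [-179.9, 0.0, 93.9]
wrist_force: [-0.3, 0.4, -0.6]
opening: 0.0201
```

```bash
python3 -c "
from h import *
plan(.5255,-.2227,.14,86.3)"
```

```text
t 29.3 at [0.4606 0.0991 0.1392] rot [-1.7986e+02  2.0000e-02  9.3900e+01] q [ 12.1  -6.5 -11.5  85.2  -0.   98.2] F [-0.3  0.4 -0.6] op 0.0201
 shift units [-5.425  0.714 -0.013] turn units 1.267
```

arm_command:
  motion:
    - [0.1,[-0.4,0.05,0],[0,0,0]]
    - [0.1,[-0.75,0.1,0],[0,0,0]]
    - [0.1,[-0.75,0.1,0],[0,0,0]]
    - [0.1,[-0.75,0.1,0],[0,0,0]]
    - [0.1,[-0.75,0.1,0],[0,0,0]]
    - [0.1,[-0.75,0.1,0],[0,0,0]]
    - [0.1,[-0.7,0.1,0],[0,0,0]]
    - [0.1,[-0.4,0.05,0],[0,0,0]]
    - [0.1,[-0.18,0.01,0],[0,0,0.6]]
    - [0.1,[0,0,0],[0,0,0.67]]
    - [0.1,[0,0,0],[0,0,0]]

```text
time: 30.68
ee_pos: [0.5267, -0.2223, 0.1399]
tcp_rot: [-179.9, -0.0, 86.5]
wrist_force: [0.1, 0.8, 0.6]
opening: 0.0204
```

```bash
python3 -c "
from h import *; import pickle
plan(.5255,-.2227,.0072,86.3)
W=viewer.calibration('wrist');im=viewer.camera('wrist'); cv2.imwrite('pics/w17.png',im);pickle.dump(W,open('w17.pkl','wb'))"
```

```text
t 30.68 at [ 0.5267 -0.2223  0.1399] rot [-1.7992e+02 -4.0000e-02  8.6520e+01] q [-22.9   7.2   2.3  85.3   0.   70.6] F [0.1 0.8 0.6] op 0.0204
 shift units [-0.008 -0.02   2.211] turn units 0.036
```

View pics/w17.png

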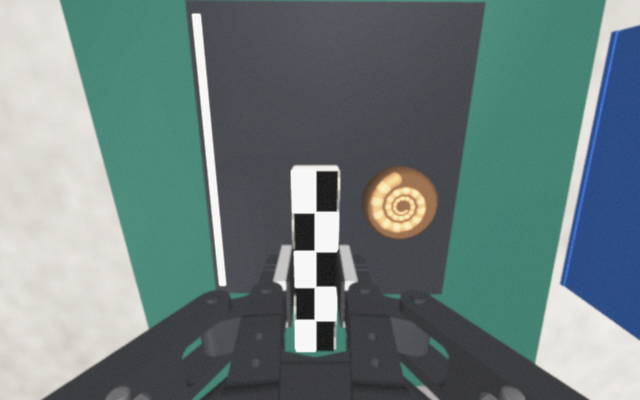

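```bash
python3 -c "
from h import *; import pickle
W=pickle.load(open('w17.pkl','rb'))
print(fitcyl([(W,np.array([362,166,439,239]))],[.598,-.227],.031,.024,.047))
a,b=ray(W,196.5,15,.004),ray(W,222,285,.004);print(a,b,np.arctan2(a[1]-b[1],a[0]-b[0])-np.pi/2)
L=[[.12,.135,.004],[-.12,.135,.004]]
print(ray(W,484,3,.004),ray(W,442,294,.004))"
```

```text
(array([ 0.59815516, -0.22665393]), array([-1.6, -2. ,  1.5,  2.3]))
[ 0.44018756 -0.06816751  0.004     ] [ 0.42284546 -0.31730067  0.004     ] -0.06949769044602938
[ 0.67101992 -0.07376753  0.004     ] [ 0.65492543 -0.34208126  0.004     ]
```

arm_command:
  motion:
    - [0.1,[-0.01,-0.02,0.4],[0,0,0.04]]
    - [0.1,[0,0,0.6],[0,0,0]]
    - [0.1,[0,0,0.6],[0,0,0]]
    - [0.1,[0,0,0.35],[0,0,0]]
    - [0.1,[0,0,0.15],[0,0,0]]
    - [0.1,[0,0,0.06],[0,0,0]]
    - [0.1,[0,0,0],[0,0,0]]
    - [0.1,[0,0,0],[0,0,0]]

```text
time: 31.72
ee_pos: [0.5263, -0.2234, 0.012]
tcp_rot: [179.9, 0.0, 86.3]
wrist_force: [0.2, -0.6, -1.1]
opening: 0.0209
```

arm_command:
  motion:
    - [0.1,[0,0,0.05],[0,0,0]]
    - [0.1,[0,0,0.03],[0,0,0]]
    - [0.1,[0,0,0.01],[0,0,0]]
    - [0.1,[0,0,0],[0,0,0]]
    - [0.1,[0,0,0],[0,0,0]]

```text
time: 32.35
ee_pos: [0.5261, -0.2233, 0.0072]
tcp_rot: [179.9, 0.0, 86.2]
wrist_force: [-4.4, 2.5, 11.4]
opening: 0.0203
```

arm_command:
  motion:
    - [0.1,[0,0,-0.01],[0,0,0]]
    - [0.3,[0,0,0],[0,0,0]]
    - [0.38,[0,0,0],[0,0,0]]
    - [0.38,[0,0,0],[0,0,0]]
    - [0.38,[0,0,0],[0,0,0]]
    - [0.38,[0,0,-0.3],[0,0,0]]
    - [0.38,[0,0,-0.7],[0,0,0]]
    - [0.38,[0,0,-0.8],[0,0,0]]
    - [0.38,[0,0,-0.6],[0,0,0]]
    - [0.38,[0,0,0],[0,0,0]]

```text
time: 33.6
ee_pos: [0.5273, -0.2238, 0.1551]
tcp_rot: [179.6, 0.1, 86.2]
wrist_force: [0.2, 0.2, -1.0]
opening: 0.0324
```

```bash
python3 -c "
from h import *; import pickle
plan(.4672,.2600,.16,97)
W=viewer.calibration('wrist');im=viewer.camera('wrist'); cv2.imwrite('pics/w18.png',im);pickle.dump(W,open('w18.pkl','wb'))
save(viewer.camera('side'),280,80,130,110,6,'s18.png')"
```

```text
t 33.6 at [ 0.5273 -0.2238  0.1551] rot [1.7964e+02 1.3000e-01 8.6240e+01] q [-23.    6.8   3.6  86.4   0.   70.8] F [ 0.2  0.2 -1. ] op 0.0324
 shift units [ 7.98  -1.528 -0.082] turn units -1.793
```

View pics/w18.png

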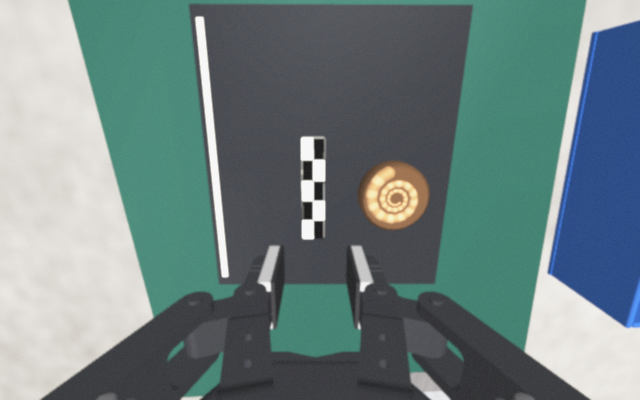

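View pics/s18.png

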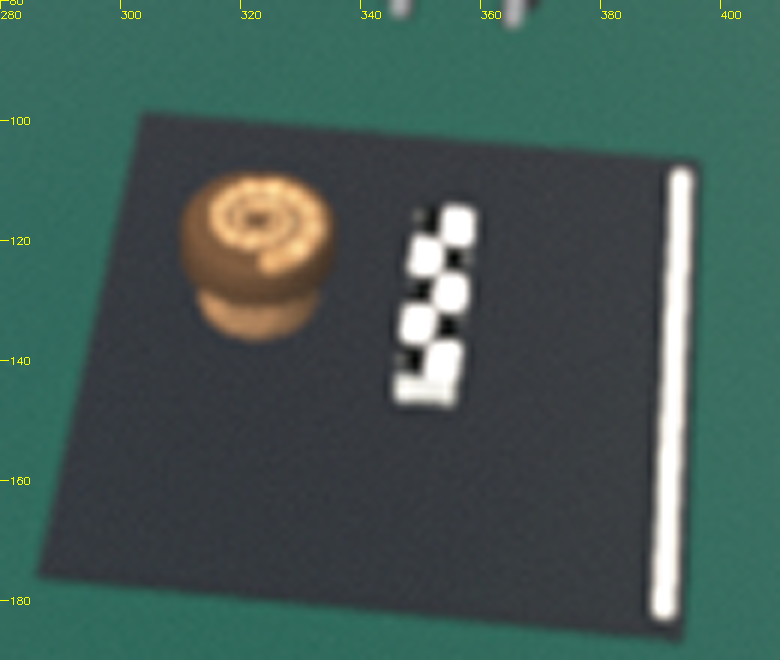

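arm_command:
  motion:
    - [0.7,[0.4,-0.08,0],[0,0,0]]
    - [0.7,[0.78,-0.15,0],[0,0,0]]
    - [0.7,[0.78,-0.15,0],[0,0,0]]
    - [0.7,[0.78,-0.15,0],[0,0,0]]
    - [0.7,[0.78,-0.15,0],[0,0,0]]
    - [0.7,[0.78,-0.15,0],[0,0,0]]
    - [0.7,[0.78,-0.15,0],[0,0,0]]
    - [0.7,[0.78,-0.15,0],[0,0,0]]
    - [0.7,[0.78,-0.15,0],[0,0,0]]
    - [0.7,[0.75,-0.15,0],[0,0,0]]
    - [0.7,[0.45,-0.08,0],[0,0,0]]
    - [0.7,[0.2,-0.02,0],[0,0,-0.8]]

```text
time: 35.2
ee_pos: [0.4648, 0.2655, 0.149]
tcp_rot: [-179.9, 0.1, 91.2]
wrist_force: [-0.1, -1.1, 0.3]
opening: 0.06
```

arm_command:
  motion:
    - [0.7,[0,0,0],[0,0,-1]]
    - [0.7,[0,0,0],[0,0,0]]
    - [0.7,[0,0,0],[0,0,0]]

```text
time: 35.58
ee_pos: [0.4656, 0.2639, 0.1498]
tcp_rot: [-179.9, 0.0, 96.9]
wrist_force: [-0.6, -0.6, 0.3]
opening: 0.0597
```

```bash
python3 -c "
from h import *; import pickle
plan(.4672,.2600,.06,97.5)
W=viewer.calibration('wrist');im=viewer.camera('wrist'); cv2.imwrite('pics/w19.png',im);pickle.dump(W,open('w19.pkl','wb'))
save(im,270,140,100,100,6,'w19a.png')"
```

```text
t 35.58 at [0.4656 0.2639 0.1498] rot [-1.7995e+02  2.0000e-02  9.6900e+01] q [ 29.5   2.1  -1.9  86.   -0.  112.6] F [-0.6 -0.6  0.3] op 0.0597
 shift units [-0.068  0.018  1.496] turn units -0.1
```

View pics/w19.png

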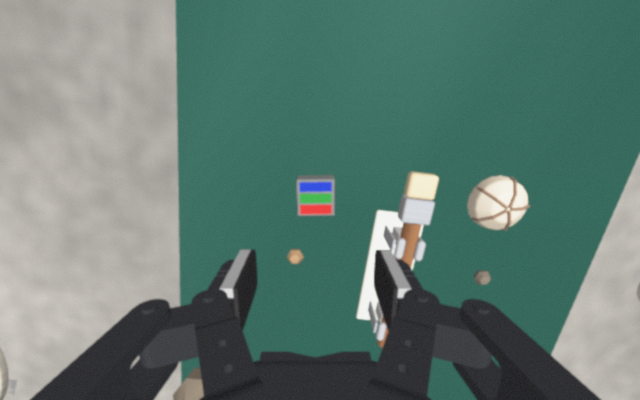

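View pics/w19a.png

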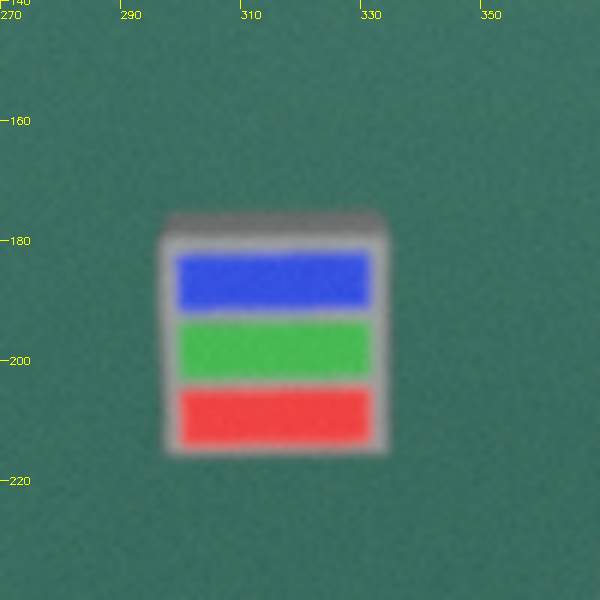

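```bash
python3 -c "
from h import *; import pickle
W=pickle.load(open('w19.pkl','rb'))
L=[[-.018,.018,.02],[.018,.018,.02],[.018,-.018,.02],[-.018,-.018,.02]]
r=fitpts([(W,L,np.array([(160,237),(388,237),(387,454),(166,454)])/6+[270,140])],[.467,.26,.12]);print(r)
plan(r[0][0],r[0][1],.006,np.degrees(r[0][2])+90)"
```

```text
(array([0.46708448, 0.26025309, 0.12682063]), array([-0.4, -0.2,  0.7, -0.4,  0.3,  0.2, -0.5,  0.4]))
t 35.62 at [0.4657 0.2639 0.15  ] rot [-1.7997e+02  1.0000e-02  9.6920e+01] q [ 29.5   2.1  -1.9  86.    0.  112.6] F [-0.2  1.1  1. ] op 0.0597
 shift units [-0.063  0.015  2.4  ] turn units -0.058
```

arm_command:
  motion:
    - [0.7,[-0.06,0.02,0.4],[0,0,-0.06]]
    - [0.7,[0,0,0.6],[0,0,0]]
    - [0.7,[0,0,0.6],[0,0,0]]
    - [0.7,[0,0,0.5],[0,0,0]]
    - [0.7,[0,0,0.25],[0,0,0]]
    - [0.7,[0,0,0],[0,0,0]]
    - [0.7,[0,0,0],[0,0,0]]

```text
time: 36.5
ee_pos: [0.4682, 0.2611, 0.0106]
tcp_rot: [179.9, -0.0, 97.4]
wrist_force: [1.3, -0.7, 1.8]
opening: 0.0598
```

```bash
python3 -c "
from h import *
plan(.467,.2602,.005,97.2)
cv2.imwrite('pics/w20.png',viewer.camera('wrist'))"
```

```text
t 36.5 at [0.4682 0.2611 0.0106] rot [ 1.7991e+02 -4.0000e-02  9.7380e+01] q [ 29.2   4.7 -14.8  70.4  -0.  111.8] F [ 1.3 -0.7  1.8] op 0.0598
 shift units [-0.013 -0.022  0.094] turn units 0.03
```

View pics/w20.png

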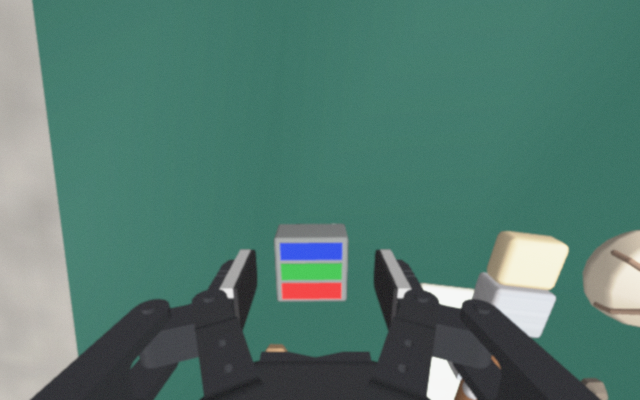

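arm_command:
  motion:
    - [0.7,[-0.01,-0.02,0.09],[0,0,0]]
    - [0.7,[0,0,0],[0,0,0]]
    - [0.3,[0,0,0],[0,0,0]]
    - [0.2,[0,0,0],[0,0,0]]
    - [0.2,[0,0,0],[0,0,0]]
    - [0.2,[0,0,0],[0,0,0]]
    - [0.2,[0,0,0],[0,0,0]]

```text
time: 37.42
ee_pos: [0.4666, 0.2602, 0.0042]
tcp_rot: [180.0, -0.0, 97.4]
wrist_force: [-0.4, -0.3, 5.3]
opening: 0.0347
```

arm_command:
  motion:
    - [0.2,[0,0,-0.2],[0,0,0]]
    - [0.2,[0,0,-0.7],[0,0,0]]
    - [0.2,[0,0,-0.8],[0,0,0]]
    - [0.2,[0,0,-0.6],[0,0,0]]
    - [0.2,[0,0,0],[0,0,0.9]]
    - [0.2,[0,0,0],[0,0,0.9]]

```text
time: 38.17
ee_pos: [0.4665, 0.2601, 0.1429]
tcp_rot: [180.0, -0.0, 86.4]
wrist_force: [-0.6, 0.4, -0.3]
opening: 0.0351
```

```bash
python3 -c "
from h import *
plan(.6031,-.1485,.15,86.3)
cv2.imwrite('pics/w21.png',viewer.camera('wrist'))"
```

```text
t 38.17 at [0.4665 0.2601 0.1429] rot [ 1.7996e+02 -2.0000e-02  8.6430e+01] q [ 29.1   1.9  -3.   85.1  -0.  122.7] F [-0.6  0.4 -0.3] op 0.0351
 shift units [-6.655  2.697 -0.119] turn units 0.021
```

View pics/w21.png

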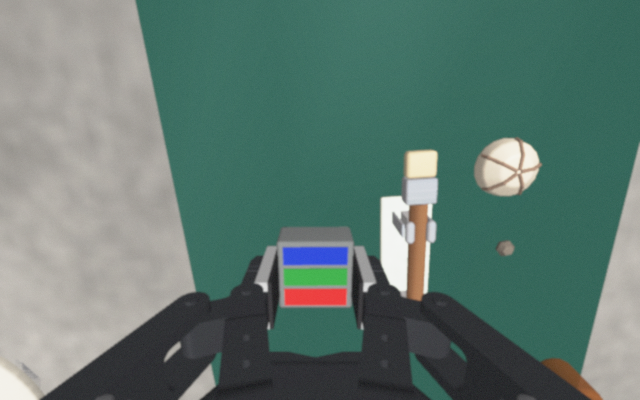

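arm_command:
  motion:
    - [0.2,[-0.4,0.16,-0.1],[0,0,0]]
    - [0.2,[-0.74,0.3,0],[0,0,0]]
    - [0.2,[-0.74,0.3,0],[0,0,0]]
    - [0.2,[-0.74,0.3,0],[0,0,0]]
    - [0.2,[-0.74,0.3,0],[0,0,0]]
    - [0.2,[-0.74,0.3,0],[0,0,0]]
    - [0.2,[-0.74,0.3,0],[0,0,0]]
    - [0.2,[-0.74,0.3,0],[0,0,0]]
    - [0.2,[-0.7,0.28,0],[0,0,0]]
    - [0.2,[-0.37,0.16,0],[0,0,0]]
    - [0.2,[0,0,0],[0,0,0]]
    - [0.2,[0,0,0],[0,0,0]]

```text
time: 39.72
ee_pos: [0.6041, -0.1473, 0.1479]
tcp_rot: [-180.0, -0.0, 86.6]
wrist_force: [-0.8, -0.1, -0.4]
opening: 0.0348
```

```bash
python3 -c "
from h import *
plan(.6031,-.148,.0082,86.3)
cv2.imwrite('pics/w22.png',viewer.camera('wrist'))
save(viewer.camera('side'),270,60,130,130,5,'s22.png')"
```

```text
t 39.73 at [ 0.6041 -0.1473  0.1479] rot [-1.7997e+02 -2.0000e-02  8.6650e+01] q [-13.7  14.1  11.2  87.1   0.   79.6] F [-0.8 -0.1 -0.4] op 0.0348
 shift units [-0.012 -0.016  2.328] turn units 0.058
```

View pics/s22.png

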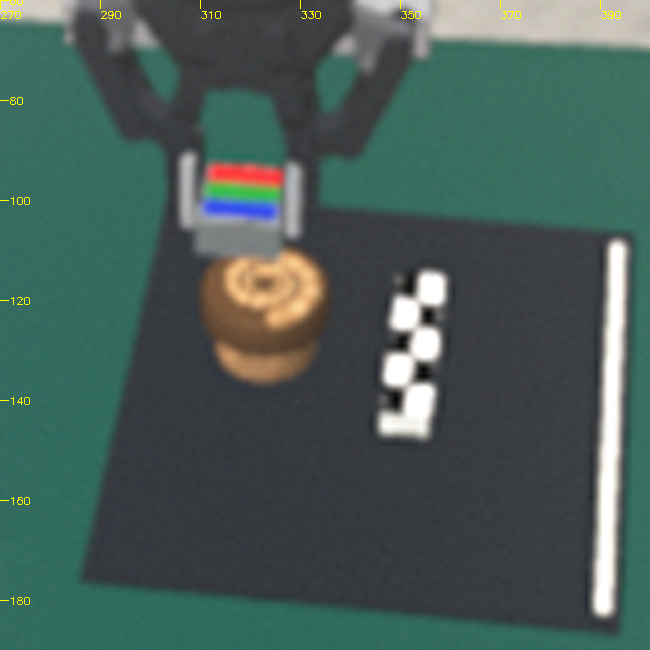

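arm_command:
  motion:
    - [0.2,[-0.01,-0.02,0.4],[0,0,0.06]]
    - [0.2,[0,0,0.6],[0,0,0]]
    - [0.2,[0,0,0.6],[0,0,0]]
    - [0.2,[0,0,0.4],[0,0,0]]
    - [0.2,[0,0,0.2],[0,0,0]]
    - [0.2,[0,0,0.06],[0,0,0]]
    - [0.2,[0,0,0],[0,0,0]]
    - [0.2,[0,0,0],[0,0,0]]

```text
time: 40.83
ee_pos: [0.6038, -0.1485, 0.0134]
tcp_rot: [179.9, 0.0, 86.2]
wrist_force: [-0.1, 0.7, -0.3]
opening: 0.0349
```

arm_command:
  motion:
    - [0.2,[0,0,0.05],[0,0,0]]
    - [0.2,[0,0,0.03],[0,0,0]]
    - [0.2,[0,0,0.01],[0,0,0]]
    - [0.2,[0,0,0],[0,0,0]]
    - [0.2,[0,0,0],[0,0,0]]

```text
time: 41.45
ee_pos: [0.6034, -0.1485, 0.0083]
tcp_rot: [179.9, 0.0, 86.2]
wrist_force: [-4.8, 1.3, 9.6]
opening: 0.0348
```

arm_command:
  motion:
    - [0.2,[0,0,-0.01],[0,0,0]]
    - [0.5,[0,0,0],[0,0,0]]
    - [0.65,[0,0,0],[0,0,0]]
    - [0.65,[0,0,0],[0,0,0]]
    - [0.65,[0,0,0],[0,0,0]]
    - [0.65,[0,0,-0.3],[0,0,0]]
    - [0.65,[0,0,-0.7],[0,0,0]]
    - [0.65,[0,0,-0.8],[0,0,0]]
    - [0.65,[0,0,-0.8],[0,0,0]]
    - [0.65,[0,0,-0.4],[0,0,0]]
    - [0.65,[0,0,0],[0,0,0]]
    - [0.65,[0,0,0],[0,0,0]]

```text
time: 42.95
ee_pos: [0.603, -0.1483, 0.187]
tcp_rot: [-180.0, -0.0, 86.2]
wrist_force: [-1.1, 0.6, -0.0]
opening: 0.0553
```

```bash
python3 -c "
from h import *; import pickle
plan(.6031,-.148,.0082,86.3)
pickle.dump(viewer.calibration('wrist'),open('w23.pkl','wb'));cv2.imwrite('pics/w23.png',viewer.camera('wrist'))
cv2.imwrite('pics/side23.png',viewer.camera('side'));save(viewer.camera('scene'),220,110,160,120,5,'c23.png')
save(cv2.imread('pics/side23.png'),275,85,130,110,6,'s23.png')"
```

```text
t 42.95 at [ 0.603  -0.1483  0.187 ] rot [-1.7996e+02 -1.0000e-02  8.6240e+01] q [-13.8  14.3  15.7  91.5  -0.   79.9] F [-1.1  0.6 -0. ] op 0.0553
 shift units [6.000e-03 2.000e-03 2.979e+00] turn units -0.01
```

View pics/s23.png

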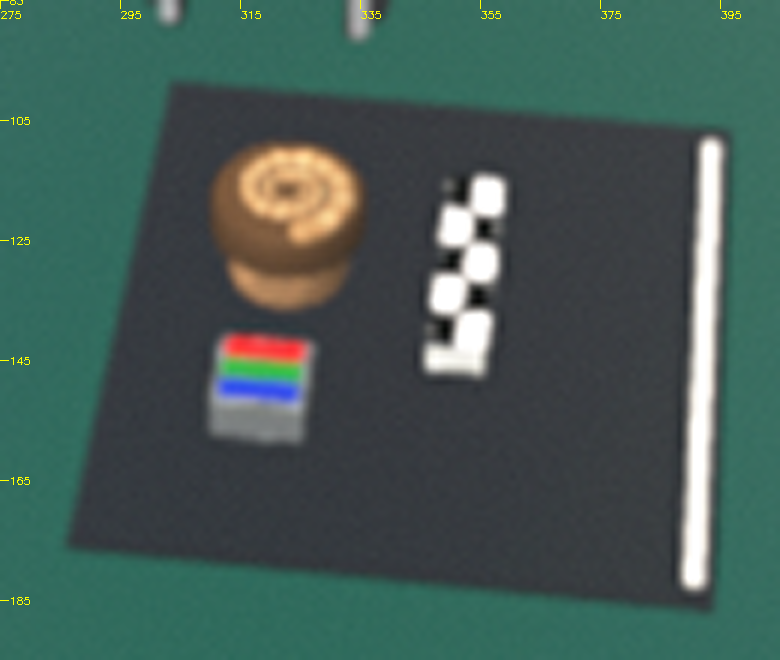

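View pics/c23.png

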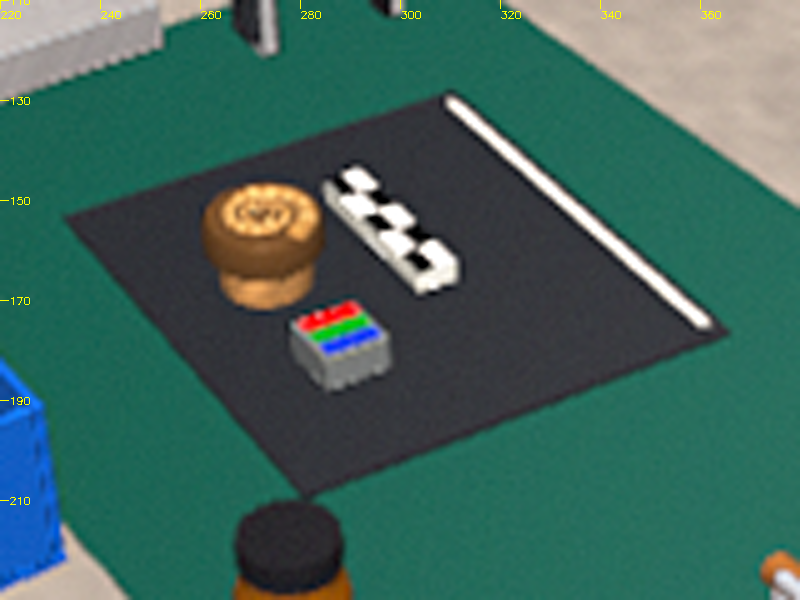

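View pics/side23.png

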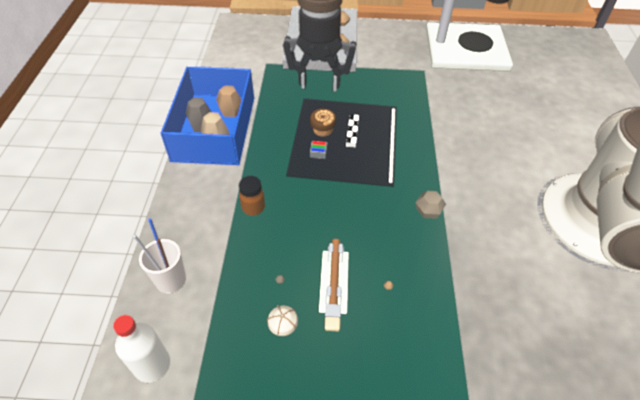

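View pics/w23.png

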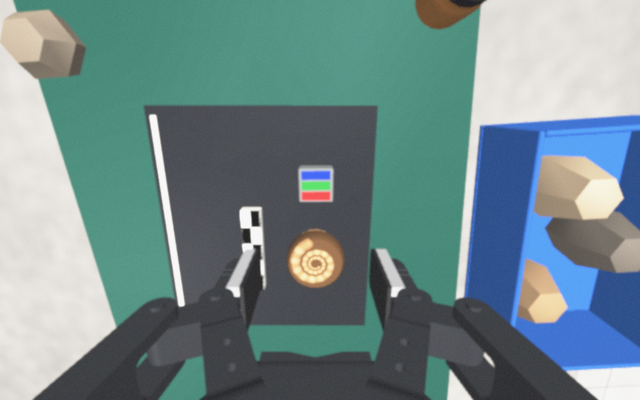

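```bash
python3 -c "
from h import *
S=viewer.calibration('side');A=lambda p:np.array(p)/6+[275,85]
t=fitpts([(S,[[.018,-.018,.024],[-.018,-.018,.024],[-.018,.018,.004],[.018,.018,.004]],A([(220,335),(314,343),(304,443),(208,435)]))],[.6,-.15,-.06])
b=fitpts([(S,[[.011,-.05,.016],[-.011,-.05,.016],[-.011,.05,.004],[.011,.05,.004]],A([(445,175),(507,178),(485,377),(423,371)]))],[.52,-.22,-.06])
a=-.065;R=np.array([[np.cos(a),np.sin(a)],[-np.sin(a),np.cos(a)]])
for r in (t,b): print((R@(r[0][:2]-[.5972,-.2301])).round(4),r[0].round(4),r[1])
print(proj(S,[[.64,.2732,.015]]))"
```

```text
[0.0008 0.0804] [ 0.6032 -0.15   -0.0553] [ 0.1 -0.3 -0.1 -0.3 -0.2  0.3  0.2  0.2]
[-0.0715  0.0009] [ 0.5259 -0.2245 -0.0628] [ 0.6  0.4 -0.8  0.7 -0.4 -0.5  0.6 -0.4]
[[283.12860725 320.29951446]]
```

All placements check out, so I'm handing in.

```bash
python3 -c "
from workcell import bot
print(bot.job_done()); print(bot.get_obs()['time'])"
```

```text
the job is handed in; nothing more can be done
None
the job is handed in; nothing more can be done
```

The job was handed in at about 43 s of the 99 s allowed, with all four steps done in the required order. No verdict is reported on hand-in, so the results below are my own camera and force checks.

- **Brush:** It is home in both clips. It went in until it hit a hard stop: about 38 N with no further travel. The wrist picture puts the handle's centre on the rack's centre to about 1 mm. Its height I judged only from the hard stop and from the views showing it level; I did not measure it.
- **Ammonite:** It lies flat on the cork ring, off centre by about 1–2 mm.
- **Scale bar:** It is 71.5 mm in front of the ring's centre, 1 mm sideways, and parallel to the plate's front edge to within about 0.01 rad.
- **Colour tile:** It is 80 mm to the left of the ring's centre and 1 mm fore and aft.
- **Sea urchin and jar:** Both appear where they started in the last side picture.

Everything is released, and the open gripper was left above the plate, touching nothing.

One disagreement remains. The scene and side cameras differ by about 6 mm in y. The wrist camera's readings fell mostly between the two, so I relied on it. This stays well inside the tolerances.

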